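# Open the combination-locked gauge case by feel and bring out the taller setting block

## Task

The setting blocks are locked in the grey steel gauge case, and the tall one is needed to check the caliper. Set the left dial to 4 o'clock and the middle dial to 10 o'clock; the right dial's setting has been lost but lies somewhere between 5 and 8 o'clock, so turn that one slowly until you feel the lock drop in, and stop there, because turning on locks it again. Then swing the lid up until it stands upright, take out the taller of the two blocks and stand it on the blue notebook beside the case, leaving the lid open and the low block and the flat ring in the case.

Things in the scene. Friction and masses are not known exactly. Their poses are not given: they have to be found in the camera images.
- case: fixed grey sheet-steel gauge case, 218 mm (its x) by 280 mm (its y), top at 60 mm. Origin under its centre; +x away from the robot, +y to the left, z up. The front strip (x -112 to -19 mm) is the lock with three dials in a row at x = -72 mm, y = +85, 0, -85 mm (left, middle, right), each in a ring of 12 hour marks; the lid covers the rest
- lock (a point): middle of the lock's cover. Hidden inside, a spring bolt presses three rollers on the rims of the dials' discs (radius 30 mm), each with one V-shaped gate. Only when all gates stand at the rollers, each within about 8 degrees, does the bolt spring in 5 mm and free the lid; before that the lid gives less than 3 mm
- lock_right (a point): cover beside the right dial. Feel, with the other two dials set: under 0.07 N m while the bolt rides on the rim; as it drops in, the dial first pulls itself on by about 0.1 N m over the last 7 degrees, then turning on meets 0.1 to 0.2 N m, and forced further the dial pushes the bolt out and locks the lid again. Let go, a dial with the bolt in its gate centres itself
- tray (a point): middle of the tray under the lid, on the top of its rubber sheet, 17 mm above the bench. Three nests 6 mm deep at the case's x = 28 mm: y = +82 and -82 mm hold a setting block each, y = 0 a flat ring
- dial_left (a joint): left dial: black knurled knob 33 mm across and 34 mm high on a steel skirt 47 mm across; turns without end, friction 0.03 N m. Value (rad) = where its white pointer stands, growing clockwise seen from above; 0 = 12 o'clock, the one long mark, on the lid side (the case's +x); an hour is pi/6. Gate at 4 o'clock, 2.094 rad; starts anywhere from 5 to 7 o'clock
- dial_middle (a joint): middle dial: black knurled knob 33 mm across and 34 mm high on a steel skirt 47 mm across; turns without end, friction 0.03 N m. Value (rad) = where its white pointer stands, growing clockwise seen from above; 0 = 12 o'clock, the one long mark, on the lid side (the case's +x); an hour is pi/6. Gate at 10 o'clock, 5.236 rad; starts anywhere from 7 to 9 o'clock
- dial_right (a joint): right dial: black knurled knob 33 mm across and 34 mm high on a steel skirt 47 mm across; turns without end, friction 0.03 N m. Value (rad) = where its white pointer stands, growing clockwise seen from above; 0 = 12 o'clock, the one long mark, on the lid side (the case's +x); an hour is pi/6. Gate unknown, from 2.7 to 4.1 rad, anew each time; starts from 2.5 to 4.5 o'clock
- dial_left_grip (a point): centre of the left dial's knob on its axis, 90 mm above the case's foot (9 mm below the knob's top): the height to grip it
- dial_middle_grip (a point): centre of the middle dial's knob on its axis, 90 mm above the case's foot (9 mm below the knob's top): the height to grip it
- dial_right_grip (a point): centre of the right dial's knob on its axis, 90 mm above the case's foot (9 mm below the knob's top): the height to grip it
- lid (a joint): the lid, a steel panel 121 mm by 278 mm, 5 mm thick, 0.35 kg, hinged along its far edge; 0 = shut, grows as the front edge rises, 1.57 upright, stop at 1.85 rad. A stiff hinge (0.25 N m) holds it where it is left. Two catches stand out 19 mm from its underside near the front edge
- lid_handle (a point): middle of the round steel bar (10 mm thick, 80 mm long, along the case's y) of the lid's bow handle, 37 mm above the lid's face when shut, 100 mm in front of the hinge line and 40 mm above the lid's middle plane. The bar can turn in the fingers
- lid_hinge (a point): middle of the lid's hinge line (along the case's y), 57.5 mm above the bench
- tall_block: loose ground steel setting block, 30 mm (its x) by 35 mm (its y), 28 mm high, 0.22 kg. Origin under its centre, z up. Stands in the left or the right nest of the case, its underside 11 mm above the bench
- low_block: the other setting block, same plan, 20 mm high; in the other nest. Stays in the case
- master_ring: flat plated ring with an ear, 65 mm across, 9 mm thick, in the middle nest. Stays in the case
- notebook: closed blue notebook lying right of the case, fixed, 210 mm (its x) by 148 mm (its y); origin under its centre; its cover is 11 mm above the bench
- caliper: vernier caliper, 66 by 225 mm, lying left of the case; leave it where it is
- pen: pen, 145 mm, lying right of the notebook; leave it where it is

How it is judged (in metres and radians):
On the way, in this order (a step that is already met when the one before it is completed fails the run):
1. the lock is opened and the lid swung up until it stands upright (value of joint lid above 1.4 rad), for 0.2 s.
2. the tall block is lifted clear of the case (z of tall_block in the frame of case above 0.06 m), for 0.1 s.
At the end, for the whole second after the job is handed in: the tall block stands upright (within 0.15 rad) and at rest on the notebook's cover, its centre within 100 mm (along the notebook) and 70 mm (across) of the middle; the lid stands open, upright or further back (over 1.4 rad); the low block and the flat ring lie in the case (x of tall_block in the frame of notebook between -0.1 and 0.1 m and y of tall_block in the frame of notebook between -0.07 and 0.07 m and z of tall_block in the frame of notebook between 0.007 and 0.016 m and angle between tall_block's own z axis and vertical below 0.15 rad and linear speed of tall_block below 0.02 m/s and value of joint lid above 1.4 rad and z of each of low_block, master_ring in the frame of case below 0.03 m and horizontal distance between each of low_block, master_ring and case below 0.12 m); the robot touches nothing.
It fails at once if the low block or the flat ring is taken out of the case (z of any of low_block, master_ring in the frame of case above 0.05 m).
It fails at once if the caliper or the pen is pushed more than 40 mm from its place (distance of any of caliper, pen from where it was at the start of the episode above 0.04 m).
It also fails if it takes over 72 s, if anything falls off the work surface, if the arm or the gripper's body presses on something with over 40 N, if the wrist force passes 120 N, or if a joint passes its speed limit or range.

## Robot

A 6-joint arm with a two-finger parallel gripper is mounted at the origin on a cart in front of the work surface, level with it; the furniture and walls round the work are solid. World frame = base frame: x ahead of the robot, y to its left, z up, the work surface at z = 0. Lengths are in mm, angles in degrees, forces in N, time in s.
With the tool pointing down it reaches from about 350 to 775 mm from the base axis. Payload 7.3 kg.
Tool frame: the origin (TCP) lies on the centre line of the jaws, within the pads' length; the fingertips stand 25 mm ahead of it and the grasp point (between the pads) lies 6 mm ahead of it; z points along the fingers, y is the direction in which the jaws open and shut (so a half turn about z gives the same grasp; the last joint's range is limited). The gripper opens to 92 mm and grips with 3 to 60 N. Pads are 19 mm wide; open, the fingers measure 130 mm over their backs; the gripper's body (75 mm by 190 mm) begins 47 mm behind the grasp point.
Start: joints at [59.129, 19.595, 87.324, -0, 73.075, -8.365], TCP at [200.944, 485.04, 251.741] pointing down, gripper open.
Joint ranges: [-145.02, 145.02], [-44.19, 115.74], [2.07, 154.8], [-57.11, 237.11], [16.16, 152.29], [-177.93, 177.93]. Speed limits (degrees/s): [147.25, 147.25, 180, 180, 180, 180].

## Interface

Orientations are given as [roll, pitch, yaw] about the fixed x, y, z axes, in that order (R = Rz(yaw) Ry(pitch) Rx(roll)).
In Python, from workcell import state, camera, close_job gives the robot as it stands. The module is installed in compiled form; this text tells all that it offers.
- The arm moves only by the tool servo_tool, never from a script. Its argument "steps" is a list of rows, each an object of numbers: "dx", "dy", "dz": the shift along the tool's x, y, z in cm; "ax", "ay", "az": the turn, a rotation vector about the tool's x, y, z in rad. A call has 1 to 10 rows; each row is the pose to reach, as a shift and turn from the pose measured when the call began, along the tool's axes at that moment; what a row does not reach only later rows make up. A row lasts 1/8 s, in which the tool goes at most 62.5 mm and 10.7 degrees, less where a joint would pass 70% of its speed; a pose out of reach is approached as far as the arm can. A call with a gripper value outside its range is refused whole. "jaw" is the closure, from 0 (fully open) to 1 (shut), set as the call begins (left out, the last holds). The fingers move at their own pace and stop on an object; "newtons" is the grip in N (left out, the last holds). Time passes only in rows, so rows that repeat a pose let the fingers close. It gives the time, the measured TCP pose, the force and the opening at its end, in the units of the state.
- state(): the state, without advancing time (a new reading comes with each control period).
- camera(name): name is "side" or "top" or "wrist"; returns a dict with "img" (480x640x3 uint8, red, green, blue), "fx", "fy", "cx", "cy" (pixels), "k1" (the pictures are not rectified: a ray, as slopes to the right and down, at radius r is drawn at 1 + k1 r^2 times it, then the intrinsics apply), "rvec" (rotation vector, rad) and "tvec" (3), from world to camera coordinates, as OpenCV has them. Camera axes: x right, y down, z forward; pixel columns grow to the right and rows downward; lengths in mm; the calibration is good to about 2 mm. A picture is of the moment at which its call begins. There is no depth.
- close_job(): hands the job in, once; it reports no verdict.
The state is a dict: "t": time; "q": joint angles; "joint_velocities": joint speeds; "effort": joint torques, N m; "eef_pos": TCP position; "eef_rot": TCP orientation; "wrist_force": force on the tool from outside, world axes, zero at the start; "torque": the same for the moment, N m; "gripper_width": finger opening in mm.
Only numpy, scipy, OpenCV 4.12 (cv2) and the standard library are available. Lean on these libraries where they do the work, as an engineer would, in place of code of your own. Each camera call takes 0.05 s, during which the arm holds its last target.

## Working session

There is one attempt and no reset: what is moved stays moved. The work goes in short steps, Python scripts to look and compute and a tool call to move; the robot and the scene stay as the last step left them, time stands still between calls to the robot, and variables do not carry over. Pictures are saved under pics/ and viewed, and the job is handed in when it is done.

Besides the shell and the picture viewer there is one more tool, called after "Emit:" as a command line: name --argument value ..., lists and objects as JSON in quotes. servo_tool: Moves the arm, as the interface text tells. Its arguments: {"type":"object","properties":{"steps":{"type":"array"},"jaw":{"type":"number"},"newtons":{"type":"number"}},"required":["steps"]}

```bash
mkdir -p pics
python3 - <<'E'
from workcell import state,camera
import cv2,json,pickle
print(state())
for n in ("side","top","wrist"):
    c=camera(n); cv2.imwrite(f"pics/{n}0.png",c["img"][:,:,::-1]); pickle.dump(c,open(f"{n}0.pkl","wb"))
    print(n,{k:v for k,v in c.items() if k!="img"})
E
```

```text
{'t': 0.0, 'q': array([ 5.91300358e+01,  1.96360491e+01,  8.73762305e+01, -3.93618673e-03,
        7.30753187e+01, -8.36433876e+00]), 'joint_velocities': array([ 0.01886084,  0.03128191,  0.0346014 , -0.02704717,  0.12259744,
        0.04703522]), 'effort': array([ 4.27217556e-04, -4.31250143e+01, -2.44222766e+01,  7.18495063e-02,
        5.58418385e-02, -1.23923642e-04]), 'eef_pos': array([200.75587488, 484.70184434, 251.05453992]), 'eef_rot': array([-1.79912786e+02, -9.01877255e-03,  1.57495516e+02]), 'wrist_force': array([0.14786926, 0.33990367, 0.87315714]), 'torque': array([-0.0014525 ,  0.02541009,  0.01475938]), 'gripper_width': 91.97961914632705}
side {'fx': 449.4666118009153, 'fy': 449.4666118009153, 'cx': 317.71159312765974, 'cy': 239.30781191746476, 'k1': -0.019052585090552646, 'rvec': array([ 2.24518626, -0.24204759,  0.09726862]), 'tvec': array([-548.23253476,  101.89401462, 1110.51875781])}
top {'fx': 530.4725878504577, 'fy': 530.4725878504577, 'cx': 325.89023118418476, 'cy': 236.34336039676512, 'k1': -0.07844982264181512, 'rvec': array([ 2.20158833, -2.16642411,  0.10291719]), 'tvec': array([-126.73613143,  535.92610582, 1633.22273711])}
wrist {'fx': 406.14259527507625, 'fy': 406.14259527507625, 'cx': 323.7242732251433, 'cy': 247.16044645221345, 'k1': -0.05641446129616523, 'rvec': array([-2.38849015, -1.5969466 , -0.24699267]), 'tvec': array([-523.38875811,  -38.34694062,  392.61179362])}
```

View pics/side0.png

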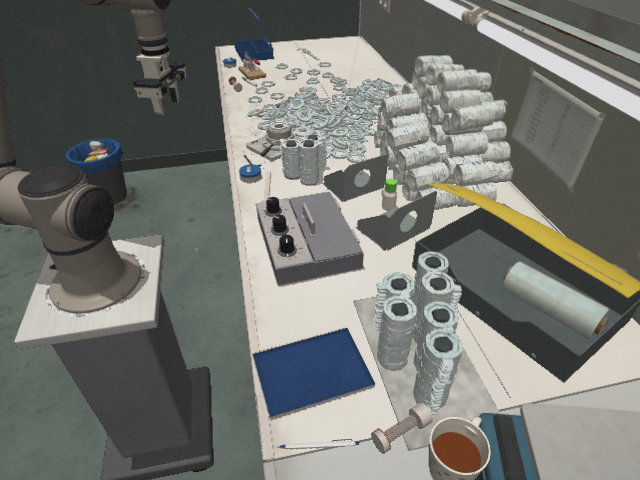

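View pics/top0.png

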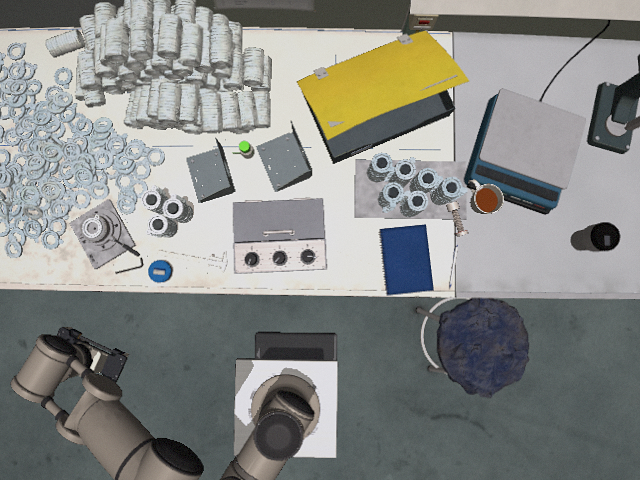

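View pics/wrist0.png

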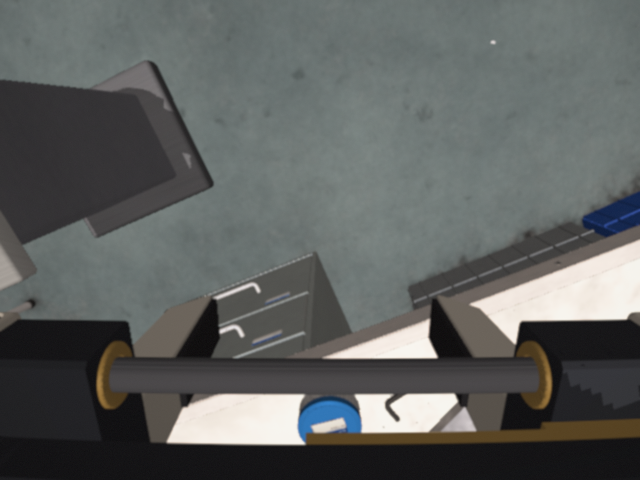

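```bash
cat > h.py <<'E'
import cv2,pickle,numpy as np
def load(n): return pickle.load(open(n,"rb"))
def RT(c): return cv2.Rodrigues(np.array(c["rvec"]))[0],np.array(c["tvec"])
def proj(c,P):
    R,t=RT(c); X=np.atleast_2d(P)@R.T+t; s=X[:,:2]/X[:,2:]; r2=(s**2).sum(1,keepdims=True)
    s=s*(1+c["k1"]*r2); return s*[c["fx"],c["fy"]]+[c["cx"],c["cy"]]
def ray(c,uv):
    d=(np.array(uv,float)-[c["cx"],c["cy"]])/[c["fx"],c["fy"]]; s=d.copy()
    for _ in range(20): s=d/(1+c["k1"]*(s@s))
    R,t=RT(c); return -R.T@t, R.T@np.array([s[0],s[1],1])
def onz(c,uv,z):
    o,d=ray(c,uv); return o+d*(z-o[2])/d[2]
def tri(l):
    A=0;b=0;L=[]
    for c,uv in l:
        o,d=ray(c,uv); d=d/np.linalg.norm(d); P=np.eye(3)-np.outer(d,d); A=A+P;b=b+P@o; L.append((o,d))
    X=np.linalg.solve(A,b); return X,[np.linalg.norm((np.eye(3)-np.outer(d,d))@(X-o)) for o,d in L]
def crop(c,x0,y0,w,h,k,fn,f=None):
    im=c["img"][y0:y0+h,x0:x0+w,::-1]; im=cv2.resize(im,None,fx=k,fy=k,interpolation=cv2.INTER_CUBIC); cv2.imwrite(fn,im)
E
python3 - <<'E'
from h import *
t=load("top0.pkl");s=load("side0.pkl")
crop(t,225,190,110,90,7,"pics/tc.png"); crop(s,250,185,125,110,6,"pics/sc.png")
E
```

```text
(no output)
```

View pics/tc.png

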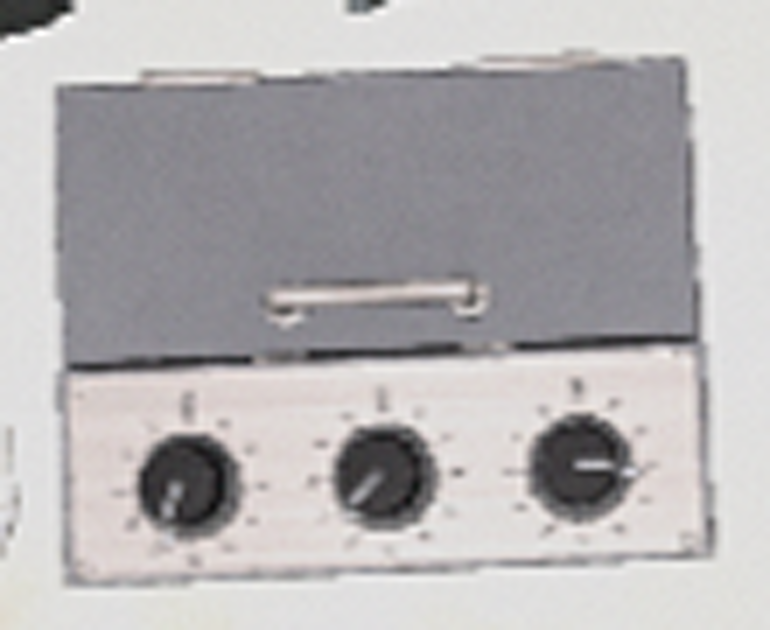

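View pics/sc.png

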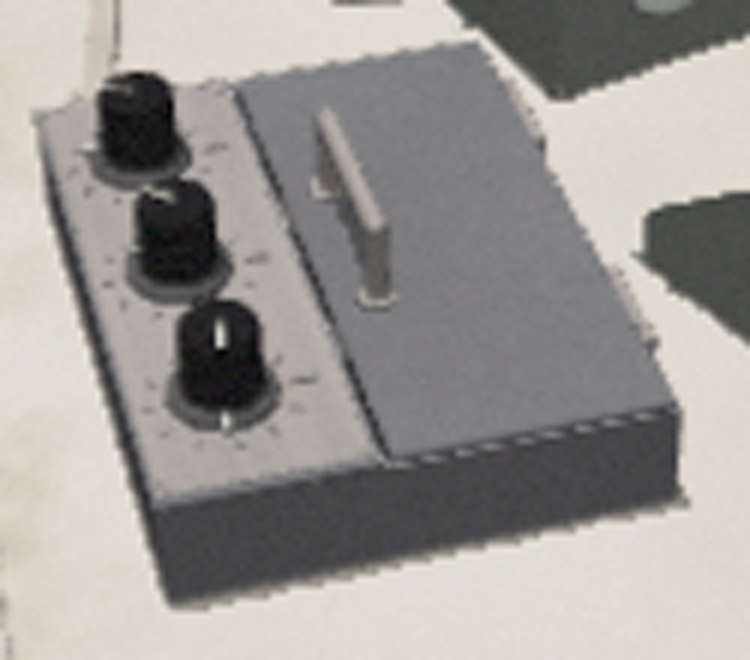

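```bash
cat > pose.py <<'E'
from h import *
from scipy.optimize import least_squares
t=load("top0.pkl");s=load("side0.pkl")
T=lambda x,y:(225+x/7,190+y/7)
S=lambda x,y:(250+x/6,185+y/6)
obs=[(t,T(68,582),(-112,140,60)),(t,T(712,555),(-112,-140,60)),
(s,S(38,118),(-112,140,60)),(s,S(152,503),(-112,-140,60)),
(t,T(181,476),(-72,85,99)),(t,T(379,470),(-72,0,99)),(t,T(573,460),(-72,-85,99)),
(s,S(135,87),(-72,85,99)),(s,S(175,194),(-72,0,99)),(s,S(220,317),(-72,-85,99)),
(t,T(272,297),(-5,40,100)),(t,T(478,290),(-5,-40,100)),(s,S(325,112),(-5,40,100)),(s,S(375,225),(-5,-40,100))]
def W(p,P):
    c,sn=np.cos(p[2]),np.sin(p[2]); x,y,z=P; return np.array([p[0]+c*x-sn*y,p[1]+sn*x+c*y,z])
def f(p): return np.concatenate([(proj(c,W(p,P))[0]-uv) for c,uv,P in obs])
r=least_squares(f,[500,0,0],x_scale=[100,100,1]); print(r.x,np.degrees(r.x[2])); print(r.fun.reshape(-1,2).round(1))
for k in ((4,7),(5,8),(6,9),(10,12),(11,13)):
    print(k,tri([obs[k[0]][:2],obs[k[1]][:2]]),W(r.x,obs[k[0]][2]))
# notebook
for uv in [(380,226),(427,224),(433,290),(386,294)]: print(onz(t,uv,11))
for uv in [(254,352),(346,330),(374,380),(271,414)]: print(onz(s,uv,11))
E
python3 pose.py
```

```text
[5.41237012e+02 2.48543188e+01 5.68222284e-02] 3.2556738714906266
[[-0.3 -1.1]
 [-0.2 -1. ]
 [ 0.8 -1.7]
 [ 1.2 -0. ]
 [-0.4 -0.4]
 [-0.1 -0.7]
 [ 0.8 -0.4]
 [ 1.4  0.3]
 [ 1.1  0.7]
 [ 0.7  0.7]
 [ 1.   2.1]
 [-1.6  2. ]
 [-1.9  1.1]
 [-2.6 -0. ]]
(4, 7) (array([462.04932387, 104.13794288, 101.57350457]), [np.float64(1.2004478896985864), np.float64(1.2004478896986213)]) [464.52592587 105.62813396  99.        ]
(5, 8) (array([466.97022175,  20.22813815, 102.12709697]), [np.float64(0.20834733430348124), np.float64(0.20834733430346722)]) [469.35321661  20.76531959  99.        ]
(6, 9) (array([472.89483896, -61.71827887,  99.38248656]), [np.float64(0.00027384303167924583), np.float64(0.00027384303154098636)]) [474.18050735 -64.09749479  99.        ]
(10, 12) (array([539.87141508,  67.54262713, 100.53119288]), [np.float64(0.1817391132370075), np.float64(0.18173911323683184)]) [533.97341583  64.50580258 100.        ]
(11, 13) (array([544.31530264, -20.1169322 , 102.45190662]), [np.float64(0.0007498070305326773), np.float64(0.0007498070303248749)]) [538.51674829 -15.36508154 100.        ]
[ 574.49343083 -288.49142664   11.        ]
[ 583.44039731 -437.8325011    11.        ]
[ 375.50954506 -457.0012923    11.        ]
[ 361.13230523 -308.98195385   11.        ]
[ 361.14655118 -307.49959987   11.        ]
[ 560.78792238 -292.92465879   11.        ]
[ 582.46513845 -424.00896614   11.        ]
[ 377.67259759 -451.70821816   11.        ]
```

```bash
cat >> h.py <<'E'
from scipy.spatial.transform import Rotation as Ro
def tool(st): return Ro.from_euler("xyz",st["eef_rot"],degrees=True).as_matrix(),np.array(st["eef_pos"])
def delta(st,pos,yaw,roll=180,pitch=0):
    """tool-frame shift (cm) and rotvec (rad) to world pose"""
    R,p=tool(st); R2=Ro.from_euler("xyz",[roll,pitch,yaw],degrees=True).as_matrix()
    return (R.T@(np.array(pos)-p)/10).round(3), Ro.from_matrix(R.T@R2).as_rotvec().round(4)
E
sed -i 's/(-5,40,100)/(2,40,100)/g;s/(-5,-40,100)/(2,-40,100)/g' pose.py; python3 pose.py | head -1
python3 - <<'E'
from h import *
from workcell import state
st=state();R,p=tool(st);w=load("wrist0.pkl");Rc,t=RT(w)
print("cam in tool",R.T@(-Rc.T@t-p)); print("cam axes in tool (cols x,y,z)\n",(R.T@Rc.T).round(3))
print(delta(st,[390,25,330],90), delta(st,[390,25,330],-90))
E
```

```text
[5.39262229e+02 2.49291665e+01 5.86808805e-02] 3.362166791895185
cam in tool [  83.20559149   -0.8992233  -133.5482703 ]
cam axes in tool (cols x,y,z)
 [[ 0.    -0.952 -0.305]
 [ 1.     0.001 -0.   ]
 [ 0.001 -0.305  0.952]]
(array([-35.078, -35.245,  -7.846]), array([-1.100e-03,  5.000e-04,  1.178e+00])) (array([-35.078, -35.245,  -7.846]), array([-6.0000e-04, -1.2000e-03, -1.9636e+00]))
```

Run:
```python
from h import *
from workcell import state
st=state()
print(delta(st,[472,21,260],0))
```

```text
(array([-42.807, -32.468,  -0.85 ]), array([-5.0000e-04,  1.5000e-03,  2.7488e+00]))
```

Emit:
servo_tool --steps '[{"dx":-42.8,"dy":-32.5,"dz":-0.9,"az":2.75},{"dx":-42.8,"dy":-32.5,"dz":-0.9,"az":2.75},{"dx":-42.8,"dy":-32.5,"dz":-0.9,"az":2.75},{"dx":-42.8,"dy":-32.5,"dz":-0.9,"az":2.75},{"dx":-42.8,"dy":-32.5,"dz":-0.9,"az":2.75},{"dx":-42.8,"dy":-32.5,"dz":-0.9,"az":2.75},{"dx":-42.8,"dy":-32.5,"dz":-0.9,"az":2.75},{"dx":-42.8,"dy":-32.5,"dz":-0.9,"az":2.75},{"dx":-42.8,"dy":-32.5,"dz":-0.9,"az":2.75},{"dx":-42.8,"dy":-32.5,"dz":-0.9,"az":2.75}]' --jaw 0

```text
invalid input at $.steps[0]: expected keys dx, dy, dz, ax, ay, az
```

All six keys are needed.

Emit:
servo_tool --steps '[{"dx":-42.8,"dy":-32.5,"dz":-0.9,"ax":0,"ay":0,"az":2.75},{"dx":-42.8,"dy":-32.5,"dz":-0.9,"ax":0,"ay":0,"az":2.75},{"dx":-42.8,"dy":-32.5,"dz":-0.9,"ax":0,"ay":0,"az":2.75},{"dx":-42.8,"dy":-32.5,"dz":-0.9,"ax":0,"ay":0,"az":2.75},{"dx":-42.8,"dy":-32.5,"dz":-0.9,"ax":0,"ay":0,"az":2.75},{"dx":-42.8,"dy":-32.5,"dz":-0.9,"ax":0,"ay":0,"az":2.75},{"dx":-42.8,"dy":-32.5,"dz":-0.9,"ax":0,"ay":0,"az":2.75},{"dx":-42.8,"dy":-32.5,"dz":-0.9,"ax":0,"ay":0,"az":2.75},{"dx":-42.8,"dy":-32.5,"dz":-0.9,"ax":0,"ay":0,"az":2.75},{"dx":-42.8,"dy":-32.5,"dz":-0.9,"ax":0,"ay":0,"az":2.75}]' --jaw 0

```text
t: 1.4
eef_pos: [472.8, 18.2, 260.0]
eef_rot: [180.0, 0.1, 49.5]
wrist_force: [0.0, 0.5, 0.1]
gripper_width: 91.8
```

Run:
```python
from h import *
from workcell import state
st=state()
print(st["t"],st["eef_pos"],st["eef_rot"],delta(st,[472,21,260],0))
```

```text
1.4 [472.82174924  18.19606491 260.01969741] [1.79972866e+02 7.66052094e-02 4.94856443e+01] (array([ 0.16 , -0.245,  0.002]), array([0.001 , 0.001 , 0.8637]))
```

Emit:
servo_tool --steps '[{"dx":0.2,"dy":-0.2,"dz":0,"ax":0,"ay":0,"az":0.18},{"dx":0.2,"dy":-0.2,"dz":0,"ax":0,"ay":0,"az":0.36},{"dx":0.2,"dy":-0.2,"dz":0,"ax":0,"ay":0,"az":0.54},{"dx":0.2,"dy":-0.2,"dz":0,"ax":0,"ay":0,"az":0.72},{"dx":0.2,"dy":-0.2,"dz":0,"ax":0,"ay":0,"az":0.864},{"dx":0.2,"dy":-0.2,"dz":0,"ax":0,"ay":0,"az":0.864}]' --jaw 0

```text
t: 2.15
eef_pos: [472.5, 21.1, 259.8]
eef_rot: [179.9, 0.1, 0.1]
wrist_force: [-0.9, -0.5, 0.1]
gripper_width: 92.1
```

Run:
```python
from h import *
from workcell import state,camera
c=camera("wrist"); pickle.dump(c,open("w1.pkl","wb")); cv2.imwrite("pics/w1.png",c["img"][:,:,::-1]); st=state(); print(st["q"],st["eef_rot"],st["torque"])
```

```text
[-6.69950633e+00  1.37632174e+01  9.42560614e+01 -8.08920445e-02
  7.20270346e+01  8.31743469e+01] [1.79929127e+02 5.51441509e-02 1.51104438e-01] [-0.0352503   0.17068028  0.00077025]
```

View pics/w1.png

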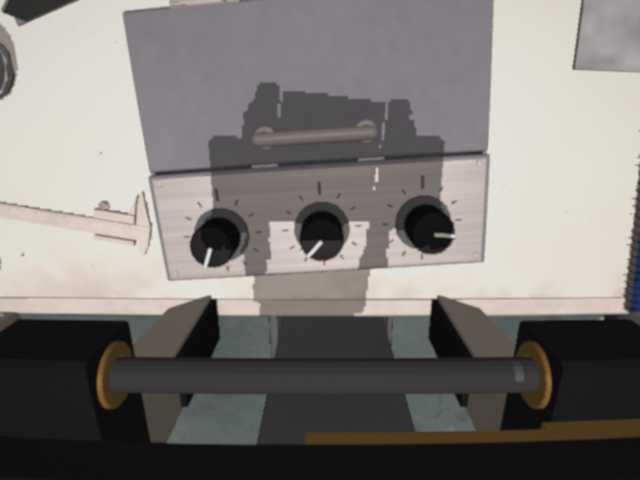

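Run:
```python
from h import *
c=load("w1.pkl"); crop(c,145,150,180,140,4.4,"pics/w1a.png"); crop(c,290,110,200,160,4,"pics/w1b.png")
```

```text
(no output)
```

View pics/w1a.png

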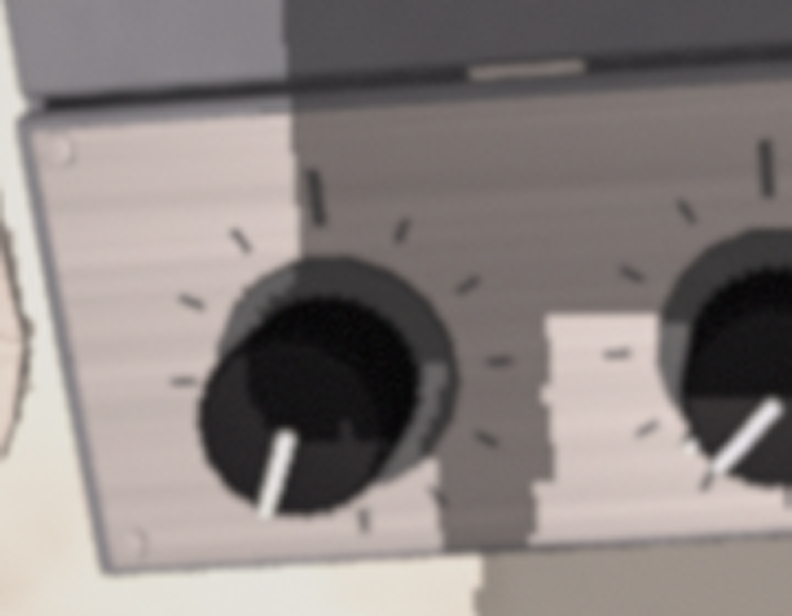

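View pics/w1b.png

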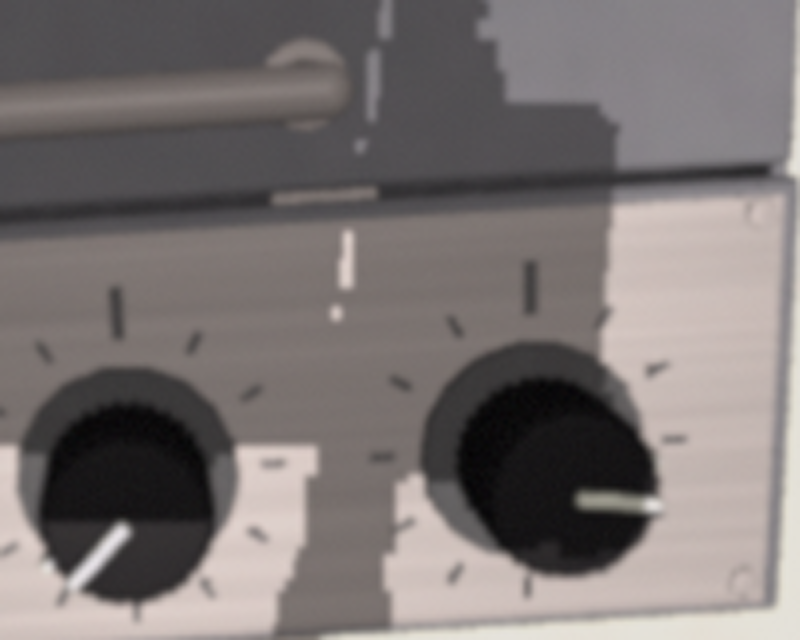

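```bash
cat > pose2.py <<'E'
from h import *
from scipy.optimize import least_squares
w=load("w1.pkl")
A=lambda x,y:(145+x/4.4,150+y/4.4)
B=lambda x,y:(290+x/4,110+y/4)
obs=[(w,A(105,573),(-112,140,60)),(w,B(775,603),(-112,-140,60)),(w,A(298,417),(-72,85,99)),(w,B(128,517),(-72,0,99)),(w,B(567,484),(-72,-85,99)),
(w,A(22,118),(-19,140,60)),(w,B(795,185),(-19,-140,60))]
def W(p,P):
    c,sn=np.cos(p[2]),np.sin(p[2]); x,y,z=P; return np.array([p[0]+c*x-sn*y,p[1]+sn*x+c*y,z])
def f(p): return np.concatenate([(proj(c,W(p,P))[0]-uv) for c,uv,P in obs])
if __name__=="__main__":
    r=least_squares(f,[540,25,0.05],x_scale=[100,100,1]); print(r.x,np.degrees(r.x[2])); print(r.fun.reshape(-1,2).round(1))
    p=r.x
    for n,y in (("L",85),("M",0),("R",-85)): print(n,W(p,(-72,y,90)))
    print("handle",W(p,(2,0,97.5)),"h",[proj(w,W(p,(2,s*40,97.5))) for s in (1,-1)])
    for n,a,b,z in (("L",A(288,435),A(265,515),99),("M",B(125,528),B(75,585),99),("R",B(578,500),B(645,504),99)):
        P,Q=onz(w,a,z),onz(w,b,z); d=Q-P; c,sn=np.cos(p[2]),np.sin(p[2]); dx=c*d[0]+sn*d[1]; dy=-sn*d[0]+c*d[1]
        ang=np.degrees(np.arctan2(-dy,dx))%360; print(n,ang,ang/30)
E
python3 pose2.py
```

```text
[5.37964414e+02 2.59620513e+01 6.41997031e-02] 3.6783720331236798
[[-0.5 -0.4]
 [ 0.   0.3]
 [-1.8  2. ]
 [-0.   0.7]
 [ 2.4  2.2]
 [-1.4 -1.5]
 [ 1.1 -2.8]]
L [460.65951331 106.1677394   90.        ]
M [466.11274027  21.34284733  90.        ]
R [471.56596722 -63.48204475  90.        ]
handle [539.96029337  26.09036256  97.5       ] h [array([[259.12560343, 143.22092825]]), array([[371.79390171, 135.87480436]])]
L 203.50078130458598 6.783359376819533
M 223.6655196205426 7.455517320684753
R 97.06831053464427 3.235610351154809
```

```bash
cat > pose3.py <<'E'
import pose2
from pose2 import *
obs=pose2.obs+[(w,(259.5,136.5),(2,40,97.5)),(w,(374,131),(2,-40,97.5))]
def g(q): 
    return np.concatenate([(proj(c,W(q[:3],P)+[0,0,q[3]])[0]-uv) for c,uv,P in obs])
r=least_squares(g,[540,25,0.05,0],x_scale=[100,100,1,10],loss="soft_l1"); print(r.x,np.degrees(r.x[2])); print(g(r.x).reshape(-1,2).round(1))
for y in (85,0,-85): print(W(r.x,(-72,y,90)))
E
python3 pose3.py
python3 - <<'E'
from h import *
import pose
w=load("w1.pkl");from pose2 import A,B
for n,a,b in (("L",A(298,417),4),("M",B(128,517),5),("R",B(567,484),6)):
    print(n,tri([(w,a),pose.obs[b][:2],pose.obs[b+3][:2]]))
E
```

```text
[ 5.38372368e+02  2.57105940e+01  6.36231170e-02 -1.83883339e+00] 3.6453360857127306
[[ 0.4 -1.7]
 [-0.5 -0.7]
 [-0.9  0.7]
 [ 0.3 -0.5]
 [ 2.1  1.1]
 [-0.3 -2.4]
 [ 0.6 -3.4]
 [ 0.3  5.9]
 [-2.1  4.2]]
[461.11372601 105.96084165  90.        ]
[466.51804321  21.13281942  90.        ]
[471.92236042 -63.69520281  90.        ]
[5.39262229e+02 2.49291665e+01 5.86808805e-02] 3.362166791895185
[[-0.2 -0.4]
 [-0.1 -0.4]
 [ 0.  -1.5]
 [ 0.5  0.1]
 [-0.4  0.3]
 [-0.1 -0. ]
 [ 0.8  0.2]
 [ 0.6  0.4]
 [ 0.3  0.9]
 [-0.1  0.8]
 [ 0.9  0.4]
 [-1.7  0.3]
 [-0.1  0.7]
 [-0.7 -0.4]]
(4, 7) (array([462.04932387, 104.13794288, 101.57350457]), [np.float64(1.2004478896985864), np.float64(1.2004478896986213)]) [462.40114492 105.56026305  99.        ]
(5, 8) (array([466.97022175,  20.22813815, 102.12709697]), [np.float64(0.20834733430348124), np.float64(0.20834733430346722)]) [467.38615768  20.7065675   99.        ]
(6, 9) (array([472.89483896, -61.71827887,  99.38248656]), [np.float64(0.00027384303167924583), np.float64(0.00027384303154098636)]) [472.37117044 -64.14712805  99.        ]
(10, 12) (array([5
[... 433 characters left out ...]
0012923    11.        ]
[ 361.13230523 -308.98195385   11.        ]
[ 361.14655118 -307.49959987   11.        ]
[ 560.78792238 -292.92465879   11.        ]
[ 582.46513845 -424.00896614   11.        ]
[ 377.67259759 -451.70821816   11.        ]
L (array([462.33495384, 104.22788982, 101.17613716]), [np.float64(0.587810993230828), np.float64(0.9350309541270498), np.float64(1.4933447722576356)])
M (array([467.14790727,  20.8607872 , 101.45911623]), [np.float64(0.543888083437227), np.float64(0.5955140234425478), np.float64(0.3575514868187926)])
R (array([473.03986384, -61.55813082,  99.08311517]), [np.float64(0.26967413666223616), np.float64(0.20118757321385347), np.float64(0.17629161649358785)])
```

Emit:
servo_tool --steps '[{"dx":-0.7,"dy":-5,"dz":3,"ax":0,"ay":0,"az":0},{"dx":-1.05,"dy":-8.4,"dz":7,"ax":0,"ay":0,"az":0},{"dx":-1.05,"dy":-8.4,"dz":11,"ax":0,"ay":0,"az":0},{"dx":-1.05,"dy":-8.4,"dz":14,"ax":0,"ay":0,"az":0},{"dx":-1.05,"dy":-8.4,"dz":16.4,"ax":0,"ay":0,"az":0},{"dx":-1.05,"dy":-8.4,"dz":16.4,"ax":0,"ay":0,"az":0}]' --jaw 0.35 --newtons 20

```text
t: 2.95
eef_pos: [460.5, 104.8, 94.4]
eef_rot: [179.9, 0.3, 0.3]
wrist_force: [0.0, 0.1, 0.8]
gripper_width: 59.9
```

Emit:
servo_tool --steps '[{"dx":0,"dy":0,"dz":0,"ax":0,"ay":0,"az":0},{"dx":0,"dy":0,"dz":0,"ax":0,"ay":0,"az":0},{"dx":0,"dy":0,"dz":0,"ax":0,"ay":0,"az":0}]' --jaw 1 --newtons 20

```text
t: 3.32
eef_pos: [461.0, 106.2, 95.3]
eef_rot: [-179.9, 0.2, 0.2]
wrist_force: [-1.5, 25.0, 2.0]
gripper_width: 34.4
```

Run:
```python
from h import *
from workcell import state,camera
st=state(); print(st)
```

```text
{'t': 3.325, 'q': array([  3.61357883,  25.66051867, 106.85383962,   0.15321636,
        47.64866125,  93.3097951 ]), 'joint_velocities': array([ 1.69789961,  0.02564671, -0.14404277,  5.52775071, -0.3036213 ,
        0.10196593]), 'effort': array([-1.15700850e+01, -4.06369507e+01, -1.65378177e+01, -5.88685423e+00,
        1.39455395e-01,  1.46589980e-03]), 'eef_pos': array([460.97341698, 106.24422765,  95.29740977]), 'eef_rot': array([-1.79896669e+02,  1.69369590e-01,  2.00557316e-01]), 'wrist_force': array([-1.5460715 , 24.99577121,  1.96436995]), 'torque': array([4.05374758, 0.30928048, 0.02633957]), 'gripper_width': 34.373480215987264}
```

Emit:
servo_tool --steps '[{"dx":0,"dy":-0.1,"dz":0,"ax":0,"ay":0,"az":-0.17},{"dx":0.05,"dy":-0.1,"dz":0,"ax":0,"ay":0,"az":-0.34},{"dx":0.05,"dy":-0.1,"dz":0,"ax":0,"ay":0,"az":-0.51},{"dx":0.05,"dy":-0.1,"dz":0,"ax":0,"ay":0,"az":-0.68},{"dx":0.05,"dy":-0.1,"dz":0,"ax":0,"ay":0,"az":-0.85},{"dx":0.05,"dy":-0.1,"dz":0,"ax":0,"ay":0,"az":-1.02},{"dx":0.05,"dy":-0.1,"dz":0,"ax":0,"ay":0,"az":-1.19},{"dx":0.05,"dy":-0.1,"dz":0,"ax":0,"ay":0,"az":-1.35},{"dx":0.05,"dy":-0.1,"dz":0,"ax":0,"ay":0,"az":-1.457},{"dx":0.05,"dy":-0.1,"dz":0,"ax":0,"ay":0,"az":-1.457}]'

```text
t: 4.58
eef_pos: [460.9, 107.8, 95.4]
eef_rot: [-179.8, -0.1, 83.6]
wrist_force: [-3.6, 5.0, -2.1]
gripper_width: 32.6
```

Run:
```python
from h import *
from workcell import state,camera
st=state(); print({k:np.round(st[k],2) for k in st})
```

```text
{'t': np.float64(4.58), 'q': array([  3.77,  25.69, 106.78,   0.22,  47.74,   9.99]), 'joint_velocities': array([ 0.03,  0.13, -0.02,  0.02, -0.03,  2.91]), 'effort': array([ -2.56, -42.52, -18.94,  -0.97,  -0.42,  -0.59]), 'eef_pos': array([460.87, 107.81,  95.36]), 'eef_rot': array([-1.7976e+02, -1.2000e-01,  8.3630e+01]), 'wrist_force': array([-3.56,  5.04, -2.06]), 'torque': array([0.58, 0.27, 0.  ]), 'gripper_width': np.float64(32.61)}
```

Emit:
servo_tool --steps '[{"dx":0,"dy":0,"dz":0,"ax":0,"ay":0,"az":0},{"dx":0,"dy":0,"dz":0,"ax":0,"ay":0,"az":0},{"dx":0,"dy":0,"dz":-4,"ax":0,"ay":0,"az":0},{"dx":-2,"dy":0.4,"dz":-7,"ax":0,"ay":0,"az":0},{"dx":-7.5,"dy":1.3,"dz":-7,"ax":0,"ay":0,"az":0},{"dx":-8.54,"dy":1.51,"dz":-7,"ax":0,"ay":0,"az":0},{"dx":-8.54,"dy":1.51,"dz":-7,"ax":0,"ay":0,"az":0}]' --jaw 0.35

```text
t: 5.45
eef_pos: [466.7, 20.6, 165.1]
eef_rot: [-179.8, -0.1, 83.5]
wrist_force: [0.1, 0.5, -0.1]
gripper_width: 59.7
```

Run:
```python
from h import *
from workcell import state,camera
c=camera("wrist"); pickle.dump(c,open("w2.pkl","wb")); cv2.imwrite("pics/w2.png",c["img"][:,:,::-1]); st=state(); print(st["q"],st["eef_pos"],st["eef_rot"],st["torque"])
```

```text
[ -6.8880227   19.20965444 103.22850357   0.16307471  57.82384778
  -0.53783547] [466.56498817  21.30500282 164.98026866] [-1.79739193e+02 -1.40084583e-01  8.35623371e+01] [-0.06440114  0.09556327  0.02083581]
```

View pics/w2.png

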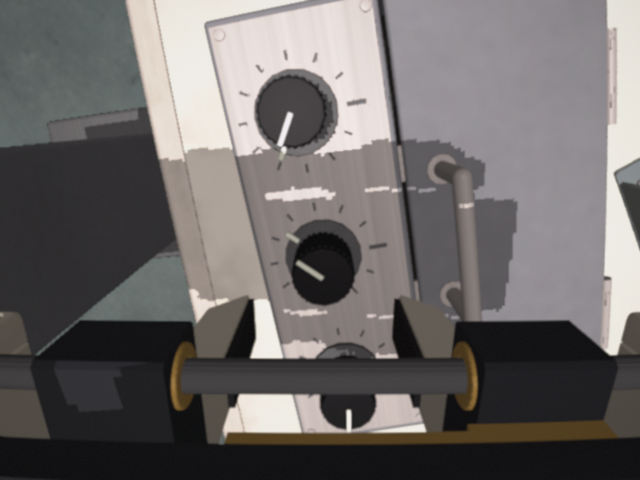

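Run:
```python
from h import *
c=load("w2.pkl"); crop(c,230,40,160,120,5,"pics/w2a.png"); crop(c,270,190,140,120,5,"pics/w2b.png")
```

```text
(no output)
```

View pics/w2a.png

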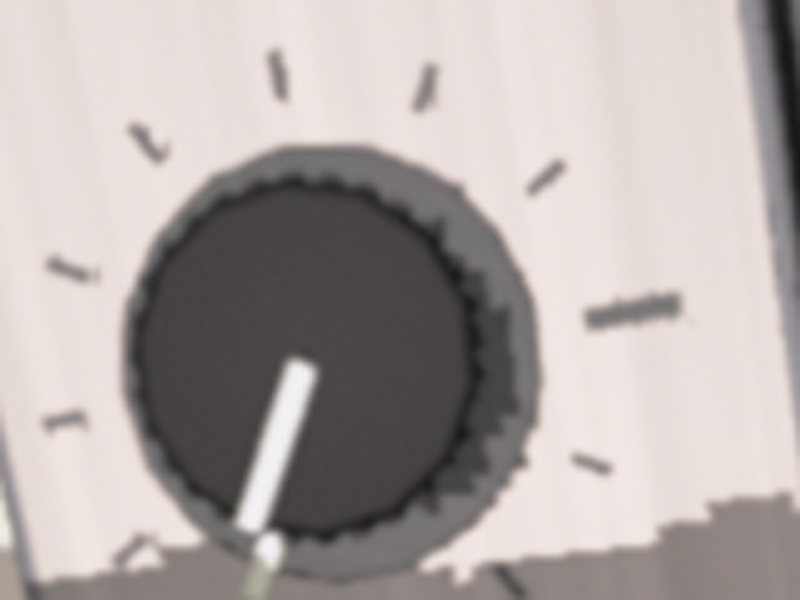

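View pics/w2b.png

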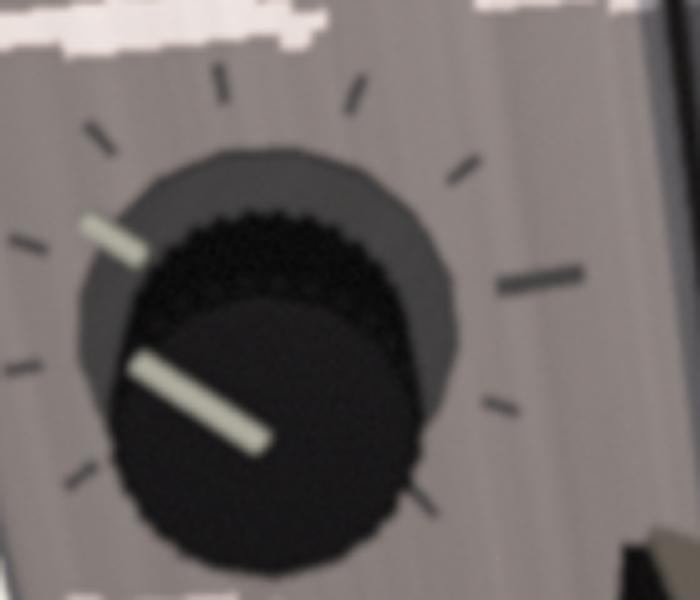

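```bash
cat > ang.py <<'E'
from h import *
def ang(c,a,b,z=99,yaw=3.6):
    d=onz(c,b,z)-onz(c,a,z); y=np.radians(yaw); co,s=np.cos(y),np.sin(y)
    return np.degrees(np.arctan2(-(-s*d[0]+co*d[1]),co*d[0]+s*d[1]))%360
E
python3 - <<'E'
from ang import *
c=load("w2.pkl"); A=lambda x,y:(230+x/5,40+y/5); B=lambda x,y:(270+x/5,190+y/5)
print("L",ang(c,A(300,365),A(250,530)), "yaw chk L-12mark", ang(c,A(587,320),A(682,300),60))
print("M",ang(c,B(265,440),B(137,362)), "skirt",ang(c,B(147,257),B(87,222),67),"12mark", ang(c,B(498,288),B(583,272),60))
print("Lc",onz(c,A(305,357),99),"Mc",onz(c,B(268,437),99))
# edge lines: lock front edge & seam
print(onz(c,(209,25),60),onz(c,(461,172),97.5+5))
E
```

```text
L 118.81008727239069 yaw chk L-12mark 358.4991767767904
M 223.26561119011157 skirt 221.66069922453275 12mark 358.78859714530853
Lc [460.2682088  107.06656131  99.        ] Mc [466.02580481  22.16716249  99.        ]
[419.39462791 157.73043583  60.        ] [538.25694058  70.3425326  102.5       ]
```

Emit:
servo_tool --steps '[{"dx":0.07,"dy":-0.05,"dz":4,"ax":0,"ay":0,"az":0},{"dx":0.07,"dy":-0.05,"dz":6.9,"ax":0,"ay":0,"az":0},{"dx":0.07,"dy":-0.05,"dz":6.9,"ax":0,"ay":0,"az":0}]'

```text
t: 5.88
eef_pos: [464.3, 23.5, 94.3]
eef_rot: [-179.5, -0.2, 83.6]
wrist_force: [0.3, 0.5, 0.7]
gripper_width: 59.5
```

Emit:
servo_tool --steps '[{"dx":0,"dy":0,"dz":0,"ax":0,"ay":0,"az":0},{"dx":0,"dy":0,"dz":0,"ax":0,"ay":0,"az":0},{"dx":0,"dy":0,"dz":0,"ax":0,"ay":0,"az":0}]' --jaw 1

```text
t: 6.25
eef_pos: [465.4, 23.6, 95.3]
eef_rot: [-179.6, -0.2, 83.6]
wrist_force: [12.7, 1.4, -2.7]
gripper_width: 34.1
```

Emit:
servo_tool --steps '[{"dx":0,"dy":0,"dz":0,"ax":0,"ay":0,"az":0.16},{"dx":0,"dy":0,"dz":0,"ax":0,"ay":0,"az":0.32},{"dx":0,"dy":0,"dz":0,"ax":0,"ay":0,"az":0.48},{"dx":0,"dy":0,"dz":0,"ax":0,"ay":0,"az":0.64},{"dx":0,"dy":0,"dz":0,"ax":0,"ay":0,"az":0.8},{"dx":0,"dy":0,"dz":0,"ax":0,"ay":0,"az":0.96},{"dx":0,"dy":0,"dz":0,"ax":0,"ay":0,"az":1.12},{"dx":0,"dy":0,"dz":0,"ax":0,"ay":0,"az":1.26},{"dx":0,"dy":0,"dz":0,"ax":0,"ay":0,"az":1.34},{"dx":0,"dy":0,"dz":0,"ax":0,"ay":0,"az":1.34}]'

```text
t: 7.5
eef_pos: [466.8, 22.9, 95.4]
eef_rot: [-179.8, 0.1, 6.8]
wrist_force: [5.1, -3.0, -8.8]
gripper_width: 32.3
```

Run:
```python
from h import *
from workcell import state,camera
st=state(); print({k:np.round(st[k],2) for k in st})
print(delta(st,[471.5,-62.5,165],100))
```

```text
{'t': np.float64(7.5), 'q': array([ -6.68,  25.19, 107.71,   0.17,  47.28,  76.42]), 'joint_velocities': array([ 0.1 ,  0.03, -0.02,  0.04, -0.07, -1.52]), 'effort': array([  1.49, -44.17, -16.15,   0.47,   1.66,   0.32]), 'eef_pos': array([466.81,  22.88,  95.43]), 'eef_rot': array([-1.7984e+02,  1.4000e-01,  6.7900e+00]), 'wrist_force': array([ 5.15, -3.04, -8.8 ]), 'torque': array([-0.48, -0.77, -0.02]), 'gripper_width': np.float64(32.26)}
(array([-0.561,  8.514, -6.98 ]), array([-4.2000e-03, -4.0000e-04, -1.6268e+00]))
```

Emit:
servo_tool --steps '[{"dx":0,"dy":0,"dz":0,"ax":0,"ay":0,"az":0},{"dx":0,"dy":0,"dz":0,"ax":0,"ay":0,"az":0},{"dx":0,"dy":0,"dz":-4,"ax":0,"ay":0,"az":0},{"dx":-0.1,"dy":1.5,"dz":-7,"ax":0,"ay":0,"az":-0.18},{"dx":-0.3,"dy":5,"dz":-7,"ax":0,"ay":0,"az":-0.36},{"dx":-0.56,"dy":8.5,"dz":-7,"ax":0,"ay":0,"az":-0.54},{"dx":-0.56,"dy":8.5,"dz":-7,"ax":0,"ay":0,"az":-0.72},{"dx":-0.56,"dy":8.5,"dz":-7,"ax":0,"ay":0,"az":-0.9},{"dx":-0.56,"dy":8.5,"dz":-7,"ax":0,"ay":0,"az":-1.08},{"dx":-0.56,"dy":8.5,"dz":-7,"ax":0,"ay":0,"az":-1.25}]' --jaw 0.35

```text
t: 8.75
eef_pos: [471.4, -62.2, 165.4]
eef_rot: [-179.8, -0.1, 78.7]
wrist_force: [0.1, -0.4, -0.2]
gripper_width: 59.7
```

Run:
```python
from h import *
from workcell import state,camera
c=camera("wrist"); pickle.dump(c,open("w3.pkl","wb")); cv2.imwrite("pics/w3.png",c["img"][:,:,::-1]); st=state(); print(st["t"],st["q"],st["eef_pos"],st["eef_rot"],st["torque"])
crop(c,210,30,260,270,2.2,"pics/w3a.png")
```

```text
8.8 [-16.82682144  19.93397918 101.99793045   0.106515    58.25714964
  -6.00676203] [471.34111027 -62.24553163 165.45441087] [-1.79821394e+02 -1.09689411e-01  7.91235818e+01] [-0.08552567  0.11168501  0.02859507]
```

View pics/w3.png

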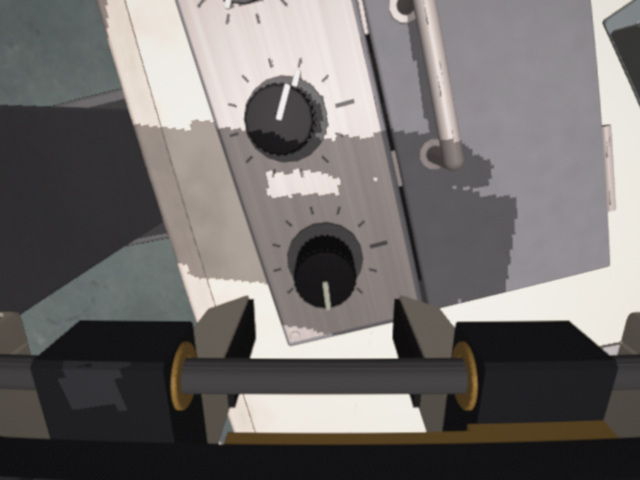

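Run:
```python
from h import *
c=load("w3.pkl"); crop(c,230,60,130,110,6,"pics/w3a.png"); crop(c,270,200,130,120,5,"pics/w3b.png")
```

```text
(no output)
```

View pics/w3a.png

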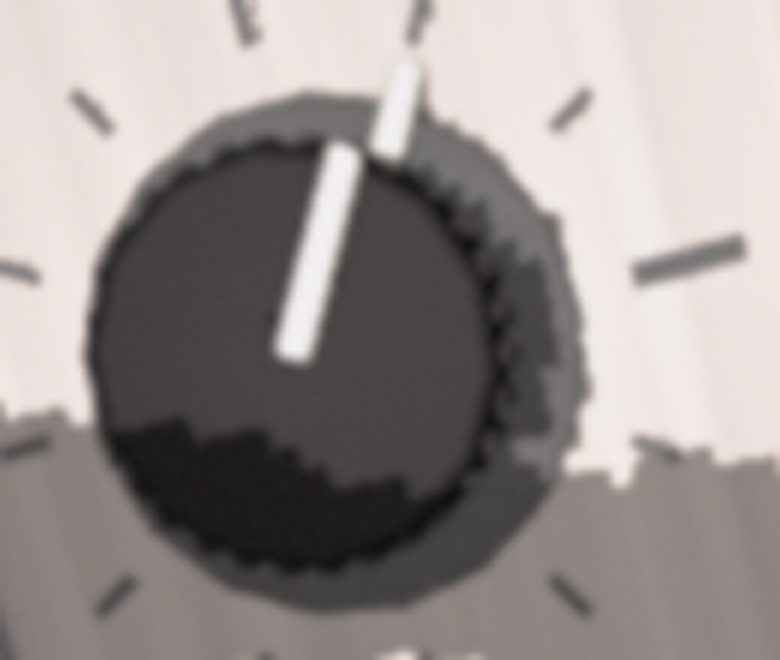

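View pics/w3b.png

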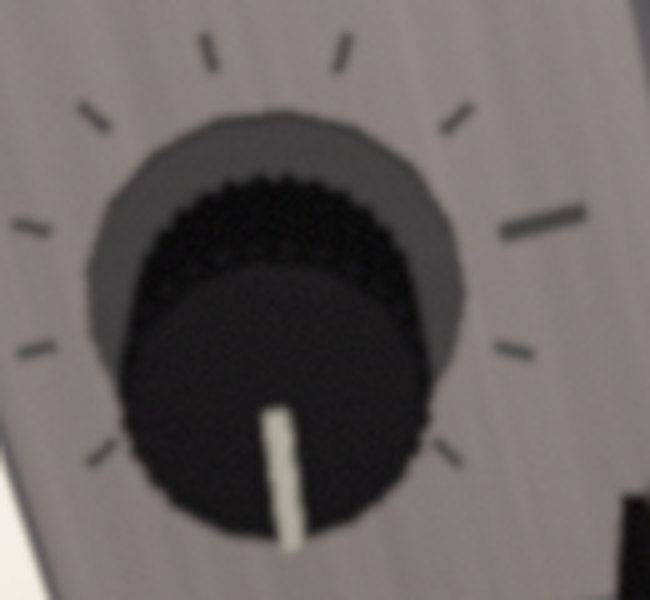

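Run:
```python
from ang import *
from workcell import state
c=load("w3.pkl"); A=lambda x,y:(230+x/6,60+y/6); B=lambda x,y:(270+x/5,200+y/5)
print("M",ang(c,A(293,355),A(345,148)),"skirt",ang(c,A(388,155),A(408,62),67),"12mark", ang(c,A(635,275),A(745,243),60))
print("R",ang(c,B(276,410),B(291,548)),"12mark", ang(c,B(502,233),B(585,212),60))
print("Mc",onz(c,A(294,350),99),"Rc",onz(c,B(277,402),99))
st=state(); print(delta(st,onz(c,B(277,402),99)*[1,1,0]+[0,0,96],79.1))
```

```text
M 300.98677348667593 skirt 298.60539265952144 12mark 359.1310982554938
R 99.02091497591964 12mark 359.8153102744993
Mc [465.91402276  22.4692134   99.        ] Rc [471.47210137 -62.6726419   99.        ]
(array([-0.053,  0.043,  6.945]), array([-0.0031, -0.0019,  0.0004]))
```

Emit:
servo_tool --steps '[{"dx":-0.05,"dy":0.04,"dz":4,"ax":0,"ay":0,"az":0},{"dx":-0.05,"dy":0.04,"dz":6.9,"ax":0,"ay":0,"az":0},{"dx":-0.05,"dy":0.04,"dz":6.9,"ax":0,"ay":0,"az":0}]'

```text
t: 9.18
eef_pos: [470.1, -62.2, 95.1]
eef_rot: [-179.6, -0.1, 79.0]
wrist_force: [0.0, -0.3, 0.6]
gripper_width: 59.6
```

Emit:
servo_tool --steps '[{"dx":0,"dy":0,"dz":0,"ax":0,"ay":0,"az":0},{"dx":0,"dy":0,"dz":0,"ax":0,"ay":0,"az":0},{"dx":0,"dy":0,"dz":0,"ax":0,"ay":0,"az":0}]' --jaw 1

```text
t: 9.55
eef_pos: [470.7, -62.3, 96.0]
eef_rot: [-179.7, -0.1, 79.0]
wrist_force: [9.9, -1.7, -1.7]
gripper_width: 34.3
```

Emit:
servo_tool --steps '[{"dx":0,"dy":0,"dz":0,"ax":0,"ay":0,"az":0.15},{"dx":0,"dy":0,"dz":0,"ax":0,"ay":0,"az":0.3},{"dx":0,"dy":0,"dz":0,"ax":0,"ay":0,"az":0.45},{"dx":0,"dy":0,"dz":0,"ax":0,"ay":0,"az":0.6},{"dx":0,"dy":0,"dz":0,"ax":0,"ay":0,"az":0.7},{"dx":0,"dy":0,"dz":0,"ax":0,"ay":0,"az":0.75},{"dx":0,"dy":0,"dz":0,"ax":0,"ay":0,"az":0.75}]'

```text
t: 10.42
eef_pos: [471.3, -62.3, 96.1]
eef_rot: [-179.7, 0.1, 36.0]
wrist_force: [3.3, 1.5, -5.9]
gripper_width: 32.4
```

```bash
cat > s.py <<'E'
from workcell import state
import numpy as np
st=state(); print(round(st["t"],2),st["eef_pos"].round(1),"yaw",st["eef_rot"].round(2)[2],"dial",round(98.5+79.1-st["eef_rot"][2],1),"Tz",st["torque"].round(3),"e6",st["effort"][5].round(3),"F",st["wrist_force"].round(1))
E
python3 s.py;python3 s.py
```

```text
10.43 [471.3 -62.3  96.1] yaw 36.03 dial 141.6 Tz [ 0.064 -0.442 -0.009] e6 0.248 F [ 3.3  1.5 -5.9]
10.43 [471.3 -62.3  96.1] yaw 36.03 dial 141.6 Tz [ 0.064 -0.442 -0.009] e6 0.248 F [ 3.3  1.5 -5.9]
```

Emit:
servo_tool --steps '[{"dx":0,"dy":0,"dz":0,"ax":0,"ay":0,"az":0.07},{"dx":0,"dy":0,"dz":0,"ax":0,"ay":0,"az":0.14},{"dx":0,"dy":0,"dz":0,"ax":0,"ay":0,"az":0.14}]'

```text
t: 10.8
eef_pos: [471.3, -62.3, 96.1]
eef_rot: [-179.7, 0.1, 28.1]
wrist_force: [1.5, 0.6, -5.1]
gripper_width: 32.5
```

```bash
python3 s.py
```

```text
10.8 [471.3 -62.3  96.1] yaw 28.09 dial 149.5 Tz [ 0.148 -0.168 -0.049] e6 0.334 F [ 1.5  0.6 -5.1]
```

Emit:
servo_tool --steps '[{"dx":0,"dy":0,"dz":0,"ax":0,"ay":0,"az":0.06},{"dx":0,"dy":0,"dz":0,"ax":0,"ay":0,"az":0.06}]'

```text
t: 11.05
eef_pos: [471.3, -62.2, 96.1]
eef_rot: [-179.7, 0.1, 24.8]
wrist_force: [0.9, 0.9, -4.5]
gripper_width: 32.3
```

```bash
python3 s.py
```

```text
11.05 [471.3 -62.2  96.1] yaw 24.76 dial 152.8 Tz [ 0.017 -0.153 -0.031] e6 0.256 F [ 0.9  0.9 -4.5]
```

Emit:
servo_tool --steps '[{"dx":0,"dy":0,"dz":0,"ax":0,"ay":0,"az":0.06},{"dx":0,"dy":0,"dz":0,"ax":0,"ay":0,"az":0.06}]'

```text
t: 11.3
eef_pos: [471.3, -62.2, 96.1]
eef_rot: [-179.7, 0.1, 21.5]
wrist_force: [2.5, 0.9, -4.3]
gripper_width: 32.4
```

```bash
python3 s.py
```

```text
11.3 [471.3 -62.2  96.1] yaw 21.45 dial 156.1 Tz [ 0.028 -0.157 -0.006] e6 0.254 F [ 2.5  0.9 -4.3]
```

Emit:
servo_tool --steps '[{"dx":0,"dy":0,"dz":0,"ax":0,"ay":0,"az":0.06},{"dx":0,"dy":0,"dz":0,"ax":0,"ay":0,"az":0.06}]'

```text
t: 11.55
eef_pos: [471.3, -62.2, 96.1]
eef_rot: [-179.8, 0.1, 18.2]
wrist_force: [1.5, 1.4, -4.3]
gripper_width: 32.5
```

```bash
python3 s.py
```

```text
11.55 [471.3 -62.2  96.1] yaw 18.15 dial 159.4 Tz [ 0.063 -0.178 -0.05 ] e6 0.256 F [ 1.5  1.4 -4.3]
```

Emit:
servo_tool --steps '[{"dx":0,"dy":0,"dz":0,"ax":0,"ay":0,"az":0.06},{"dx":0,"dy":0,"dz":0,"ax":0,"ay":0,"az":0.06}]'

```text
t: 11.8
eef_pos: [471.3, -62.2, 96.1]
eef_rot: [-179.8, 0.1, 14.9]
wrist_force: [1.6, -0.1, -4.7]
gripper_width: 32.3
```

```bash
python3 s.py
```

```text
11.8 [471.3 -62.2  96.1] yaw 14.85 dial 162.7 Tz [ 0.039 -0.155 -0.054] e6 0.258 F [ 1.6 -0.1 -4.7]
```

Emit:
servo_tool --steps '[{"dx":0,"dy":0,"dz":0,"ax":0,"ay":0,"az":0.06},{"dx":0,"dy":0,"dz":0,"ax":0,"ay":0,"az":0.06}]'

```text
t: 12.05
eef_pos: [471.3, -62.2, 96.1]
eef_rot: [-179.8, 0.1, 11.6]
wrist_force: [1.8, 0.9, -5.3]
gripper_width: 32.8
```

```bash
python3 s.py
```

```text
12.05 [471.3 -62.2  96.1] yaw 11.55 dial 166.0 Tz [ 0.168 -0.144 -0.07 ] e6 0.243 F [ 1.8  0.9 -5.3]
```

Emit:
servo_tool --steps '[{"dx":0,"dy":0,"dz":0,"ax":0,"ay":0,"az":0.06},{"dx":0,"dy":0,"dz":0,"ax":0,"ay":0,"az":0.06}]'

```text
t: 12.3
eef_pos: [471.2, -62.2, 96.1]
eef_rot: [-179.8, 0.2, 8.3]
wrist_force: [2.1, 0.4, -5.9]
gripper_width: 32.8
```

```bash
python3 s.py
```

```text
12.3 [471.2 -62.2  96.1] yaw 8.26 dial 169.3 Tz [ 0.112 -0.174 -0.086] e6 0.246 F [ 2.1  0.4 -5.9]
```

Emit:
servo_tool --steps '[{"dx":0,"dy":0,"dz":0,"ax":0,"ay":0,"az":0.06},{"dx":0,"dy":0,"dz":0,"ax":0,"ay":0,"az":0.06}]'

```text
t: 12.55
eef_pos: [471.3, -62.1, 96.1]
eef_rot: [-179.8, 0.2, 5.0]
wrist_force: [1.5, 0.4, -4.6]
gripper_width: 32.8
```

```bash
python3 s.py
```

```text
12.55 [471.3 -62.1  96.1] yaw 4.96 dial 172.6 Tz [ 0.118 -0.218 -0.096] e6 0.25 F [ 1.5  0.4 -4.6]
```

Emit:
servo_tool --steps '[{"dx":0,"dy":0,"dz":0,"ax":0,"ay":0,"az":0.06},{"dx":0,"dy":0,"dz":0,"ax":0,"ay":0,"az":0.06}]'

```text
t: 12.8
eef_pos: [471.3, -62.1, 96.1]
eef_rot: [-179.8, 0.2, 1.7]
wrist_force: [1.7, 0.1, -5.3]
gripper_width: 32.6
```

```bash
python3 s.py
```

```text
12.8 [471.3 -62.1  96.1] yaw 1.67 dial 175.9 Tz [ 0.099 -0.147 -0.03 ] e6 0.254 F [ 1.7  0.1 -5.3]
```

Emit:
servo_tool --steps '[{"dx":0,"dy":0,"dz":0,"ax":0,"ay":0,"az":0.06},{"dx":0,"dy":0,"dz":0,"ax":0,"ay":0,"az":0.06}]'

```text
t: 13.05
eef_pos: [471.3, -62.1, 96.1]
eef_rot: [-179.8, 0.2, -1.6]
wrist_force: [1.6, 0.7, -4.5]
gripper_width: 32.9
```

```bash
python3 s.py
```

```text
13.05 [471.3 -62.1  96.1] yaw -1.63 dial 179.2 Tz [ 0.257 -0.182 -0.01 ] e6 0.258 F [ 1.6  0.7 -4.5]
```

Emit:
servo_tool --steps '[{"dx":0,"dy":0,"dz":0,"ax":0,"ay":0,"az":0.06},{"dx":0,"dy":0,"dz":0,"ax":0,"ay":0,"az":0.06}]'

```text
t: 13.3
eef_pos: [471.3, -62.1, 96.1]
eef_rot: [-179.8, 0.2, -4.9]
wrist_force: [2.3, 0.6, -5.4]
gripper_width: 32.8
```

```bash
python3 s.py
```

```text
13.3 [471.3 -62.1  96.1] yaw -4.93 dial 182.5 Tz [ 0.181 -0.247 -0.049] e6 0.244 F [ 2.3  0.6 -5.4]
```

Emit:
servo_tool --steps '[{"dx":0,"dy":0,"dz":0,"ax":0,"ay":0,"az":0.06},{"dx":0,"dy":0,"dz":0,"ax":0,"ay":0,"az":0.06}]'

```text
t: 13.55
eef_pos: [471.3, -62.1, 96.1]
eef_rot: [-179.8, 0.2, -8.2]
wrist_force: [2.8, 1.5, -4.8]
gripper_width: 32.6
```

```bash
python3 s.py
```

```text
13.55 [471.3 -62.1  96.1] yaw -8.22 dial 185.8 Tz [ 0.19  -0.255 -0.053] e6 0.246 F [ 2.8  1.5 -4.8]
```

Emit:
servo_tool --steps '[{"dx":0,"dy":0,"dz":0,"ax":0,"ay":0,"az":0.06},{"dx":0,"dy":0,"dz":0,"ax":0,"ay":0,"az":0.06}]'

```text
t: 13.8
eef_pos: [471.3, -62.0, 96.1]
eef_rot: [-179.8, 0.2, -11.5]
wrist_force: [1.3, 0.4, -4.4]
gripper_width: 32.7
```

```bash
python3 s.py
```

```text
13.8 [471.3 -62.   96.1] yaw -11.52 dial 189.1 Tz [ 0.241 -0.197 -0.027] e6 0.25 F [ 1.3  0.4 -4.4]
```

Emit:
servo_tool --steps '[{"dx":0,"dy":0,"dz":0,"ax":0,"ay":0,"az":0.06},{"dx":0,"dy":0,"dz":0,"ax":0,"ay":0,"az":0.06}]'

```text
t: 14.05
eef_pos: [471.3, -62.0, 96.1]
eef_rot: [-179.8, 0.2, -14.8]
wrist_force: [2.2, 0.7, -5.7]
gripper_width: 32.7
```

```bash
python3 s.py
```

```text
14.05 [471.3 -62.   96.1] yaw -14.81 dial 192.4 Tz [ 0.211 -0.215 -0.054] e6 0.254 F [ 2.2  0.7 -5.7]
```

Emit:
servo_tool --steps '[{"dx":0,"dy":0,"dz":0,"ax":0,"ay":0,"az":0.06},{"dx":0,"dy":0,"dz":0,"ax":0,"ay":0,"az":0.06}]'

```text
t: 14.3
eef_pos: [471.3, -62.0, 96.1]
eef_rot: [-179.8, 0.2, -18.1]
wrist_force: [2.0, 1.0, -4.7]
gripper_width: 31.9
```

```bash
python3 s.py
```

```text
14.3 [471.3 -62.   96.1] yaw -18.11 dial 195.7 Tz [ 0.26  -0.217 -0.013] e6 0.258 F [ 2.   1.  -4.7]
```

Emit:
servo_tool --steps '[{"dx":0,"dy":0,"dz":0,"ax":0,"ay":0,"az":0.06},{"dx":0,"dy":0,"dz":0,"ax":0,"ay":0,"az":0.06}]'

```text
t: 14.55
eef_pos: [471.3, -62.0, 96.1]
eef_rot: [-179.9, 0.3, -21.4]
wrist_force: [2.9, 0.3, -5.7]
gripper_width: 32.5
```

```bash
python3 s.py
```

```text
14.55 [471.3 -62.   96.1] yaw -21.4 dial 199.0 Tz [ 0.296 -0.281 -0.011] e6 0.247 F [ 2.9  0.3 -5.7]
```

Emit:
servo_tool --steps '[{"dx":0,"dy":0,"dz":0,"ax":0,"ay":0,"az":0.06},{"dx":0,"dy":0,"dz":0,"ax":0,"ay":0,"az":0.06}]'

```text
t: 14.8
eef_pos: [471.3, -62.0, 96.1]
eef_rot: [-179.9, 0.3, -24.7]
wrist_force: [1.7, 1.3, -4.2]
gripper_width: 32.3
```

```bash
python3 s.py
```

```text
14.8 [471.3 -62.   96.1] yaw -24.7 dial 202.3 Tz [ 0.331 -0.247  0.017] e6 0.245 F [ 1.7  1.3 -4.2]
```

Emit:
servo_tool --steps '[{"dx":0,"dy":0,"dz":0,"ax":0,"ay":0,"az":0.06},{"dx":0,"dy":0,"dz":0,"ax":0,"ay":0,"az":0.06}]'

```text
t: 15.05
eef_pos: [471.3, -61.9, 96.1]
eef_rot: [-179.9, 0.3, -28.0]
wrist_force: [1.6, 1.7, -4.5]
gripper_width: 32.7
```

```bash
python3 s.py
```

```text
15.05 [471.3 -61.9  96.1] yaw -28.0 dial 205.6 Tz [ 0.315 -0.292 -0.048] e6 0.25 F [ 1.6  1.7 -4.5]
```

Emit:
servo_tool --steps '[{"dx":0,"dy":0,"dz":0,"ax":0,"ay":0,"az":0.06},{"dx":0,"dy":0,"dz":0,"ax":0,"ay":0,"az":0.06}]'

```text
t: 15.3
eef_pos: [471.3, -61.9, 96.1]
eef_rot: [-179.9, 0.3, -31.3]
wrist_force: [1.5, 1.0, -4.4]
gripper_width: 32.5
```

```bash
python3 s.py
```

```text
15.3 [471.3 -61.9  96.1] yaw -31.29 dial 208.9 Tz [ 0.351 -0.248 -0.052] e6 0.254 F [ 1.5  1.  -4.4]
```

Run:
```python
from h import *
from workcell import camera
c=camera("wrist"); pickle.dump(c,open("w4.pkl","wb")); cv2.imwrite("pics/w4.png",c["img"][:,:,::-1])
```

```text
(no output)
```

View pics/w4.png

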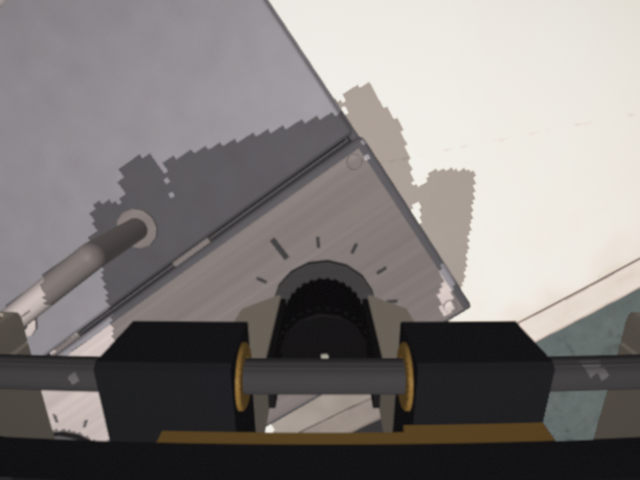

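Run:
```python
from h import *
c=load("w4.pkl"); print(onz(c,(325,355),99),onz(c,(268,428),66))
for a in (100,180,190,200,210,220):
    th=np.radians(3.8-a); 
    print(a,proj(c,[471.5+20*np.cos(th),-62.7+20*np.sin(th),66])[0].round(), proj(c,[471.5+1*np.cos(th),-62.7+1*np.sin(th),99])[0].round(),proj(c,[471.5+15*np.cos(th),-62.7+15*np.sin(th),99])[0].round())
crop(c,220,290,200,150,4,"pics/w4a.png")
```

```text
[469.57753467 -62.57313758  99.        ] [429.63483612  -4.99644114  66.        ]
100 [364. 293.] [325. 350.] [360. 336.]
180 [348. 342.] [324. 353.] [345. 379.]
190 [341. 346.] [324. 353.] [339. 382.]
200 [334. 348.] [323. 353.] [333. 384.]
210 [327. 349.] [323. 353.] [326. 385.]
220 [319. 349.] [322. 353.] [319. 385.]
```

View pics/w4a.png

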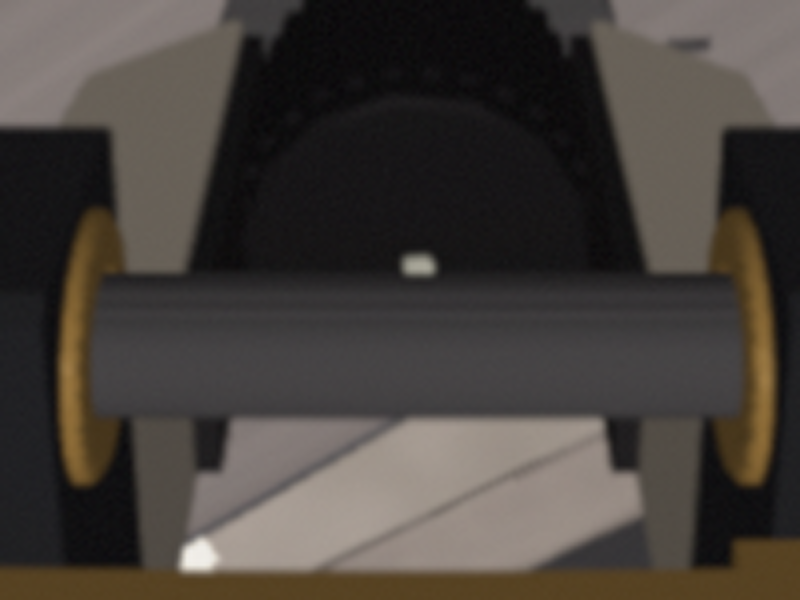

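Emit:
servo_tool --steps '[{"dx":0,"dy":0,"dz":0,"ax":0,"ay":0,"az":0.06},{"dx":0,"dy":0,"dz":0,"ax":0,"ay":0,"az":0.06}]'

```text
t: 15.6
eef_pos: [471.4, -61.9, 96.1]
eef_rot: [-179.9, 0.3, -34.6]
wrist_force: [1.9, 1.9, -5.7]
gripper_width: 33.1
```

```bash
python3 s.py
```

```text
15.6 [471.4 -61.9  96.1] yaw -34.6 dial 212.2 Tz [ 0.372 -0.337 -0.015] e6 0.26 F [ 1.9  1.9 -5.7]
```

Emit:
servo_tool --steps '[{"dx":0,"dy":0,"dz":0,"ax":0,"ay":0,"az":0.06},{"dx":0,"dy":0,"dz":0,"ax":0,"ay":0,"az":0.06}]'

```text
t: 15.85
eef_pos: [471.3, -61.9, 96.1]
eef_rot: [-179.9, 0.3, -37.9]
wrist_force: [2.0, 2.1, -5.7]
gripper_width: 32.4
```

```bash
python3 s.py
```

```text
15.85 [471.3 -61.9  96.1] yaw -37.91 dial 215.5 Tz [ 0.403 -0.322 -0.061] e6 0.255 F [ 2.   2.1 -5.7]
```

Emit:
servo_tool --steps '[{"dx":0,"dy":0,"dz":0,"ax":0,"ay":0,"az":0.06},{"dx":0,"dy":0,"dz":0,"ax":0,"ay":0,"az":0.06}]'

```text
t: 16.1
eef_pos: [471.4, -61.9, 96.1]
eef_rot: [-179.9, 0.3, -41.2]
wrist_force: [1.1, -0.0, -5.1]
gripper_width: 32.6
```

```bash
python3 s.py
```

```text
16.1 [471.4 -61.9  96.1] yaw -41.22 dial 218.8 Tz [ 0.418 -0.369 -0.147] e6 0.196 F [ 1.1 -0.  -5.1]
```

Emit:
servo_tool --steps '[{"dx":0,"dy":0,"dz":0,"ax":0,"ay":0,"az":0.06},{"dx":0,"dy":0,"dz":0,"ax":0,"ay":0,"az":0.06}]'

```text
t: 16.35
eef_pos: [471.4, -61.9, 96.1]
eef_rot: [-179.9, 0.3, -44.5]
wrist_force: [2.2, 1.1, -4.2]
gripper_width: 32.3
```

```bash
python3 s.py
```

```text
16.35 [471.4 -61.9  96.1] yaw -44.52 dial 222.1 Tz [ 0.313 -0.361 -0.091] e6 0.16 F [ 2.2  1.1 -4.2]
```

Emit:
servo_tool --steps '[{"dx":0,"dy":0,"dz":0,"ax":0,"ay":0,"az":0.03},{"dx":0,"dy":0,"dz":0,"ax":0,"ay":0,"az":0.03}]'

```text
t: 16.6
eef_pos: [471.4, -61.9, 96.1]
eef_rot: [-179.9, 0.3, -46.2]
wrist_force: [1.2, 2.9, -5.4]
gripper_width: 32.5
```

```bash
python3 s.py
```

```text
16.6 [471.4 -61.9  96.1] yaw -46.22 dial 223.8 Tz [ 0.326 -0.37  -0.05 ] e6 0.05 F [ 1.2  2.9 -5.4]
```

Emit:
servo_tool --steps '[{"dx":0,"dy":0,"dz":0,"ax":0,"ay":0,"az":0.03},{"dx":0,"dy":0,"dz":0,"ax":0,"ay":0,"az":0.03}]'

```text
t: 16.85
eef_pos: [471.4, -61.9, 96.1]
eef_rot: [-180.0, 0.3, -47.9]
wrist_force: [2.4, 0.4, -4.4]
gripper_width: 32.3
```

```bash
python3 s.py
```

```text
16.85 [471.4 -61.9  96.1] yaw -47.95 dial 225.5 Tz [ 0.39  -0.422 -0.076] e6 0.124 F [ 2.4  0.4 -4.4]
```

Emit:
servo_tool --steps '[{"dx":0,"dy":0,"dz":0,"ax":0,"ay":0,"az":0.03},{"dx":0,"dy":0,"dz":0,"ax":0,"ay":0,"az":0.03}]'

```text
t: 17.1
eef_pos: [471.4, -61.8, 96.1]
eef_rot: [-180.0, 0.3, -49.7]
wrist_force: [1.2, 1.8, -5.7]
gripper_width: 32.5
```

```bash
python3 s.py
```

```text
17.1 [471.4 -61.8  96.1] yaw -49.69 dial 227.3 Tz [ 0.382 -0.409  0.023] e6 0.176 F [ 1.2  1.8 -5.7]
```

Emit:
servo_tool --steps '[{"dx":0,"dy":0,"dz":0,"ax":0,"ay":0,"az":0},{"dx":0,"dy":0,"dz":0,"ax":0,"ay":0,"az":0},{"dx":0,"dy":0,"dz":-4,"ax":0,"ay":0,"az":0},{"dx":0,"dy":0,"dz":-8,"ax":0,"ay":0,"az":-0.15},{"dx":0,"dy":0,"dz":-11,"ax":0,"ay":0,"az":-0.33},{"dx":0,"dy":0,"dz":-11,"ax":0,"ay":0,"az":-0.5},{"dx":0,"dy":0,"dz":-11,"ax":0,"ay":0,"az":-0.68},{"dx":0,"dy":0,"dz":-11,"ax":0,"ay":0,"az":-0.86},{"dx":0,"dy":0,"dz":-11,"ax":0,"ay":0,"az":-1.04},{"dx":0,"dy":0,"dz":-11,"ax":0,"ay":0,"az":-1.2}]' --jaw 0.35

```text
t: 18.35
eef_pos: [471.5, -62.5, 206.3]
eef_rot: [-179.7, 0.1, 19.4]
wrist_force: [-0.5, 0.8, 0.4]
gripper_width: 59.8
```

```bash
python3 - <<'E'
from h import *
from workcell import camera
c=camera("wrist"); pickle.dump(c,open("w5.pkl","wb")); cv2.imwrite("pics/w5.png",c["img"][:,:,::-1])
s=load("side0.pkl"); crop(s,300,140,160,120,5,"pics/br.png")
t=load("top0.pkl"); crop(t,180,110,160,100,5,"pics/brt.png")
E
python3 s.py
```

```text
18.4 [471.5 -62.5 206.3] yaw 19.72 dial 157.9 Tz [-0.039  0.121  0.015] e6 0.521 F [ 0.3  0.3 -1. ]
```

View pics/w5.png

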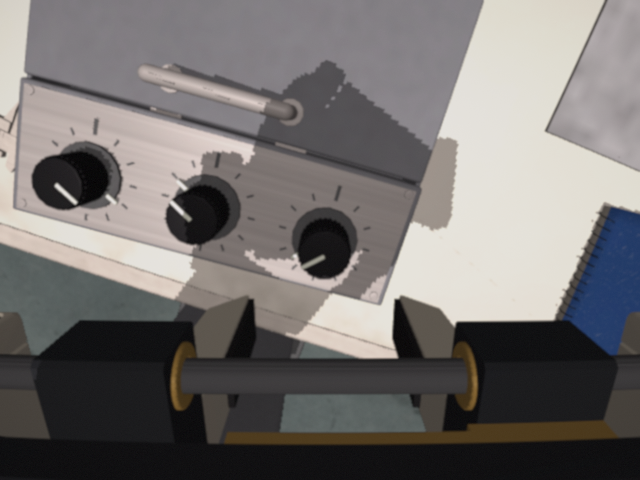

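View pics/br.png

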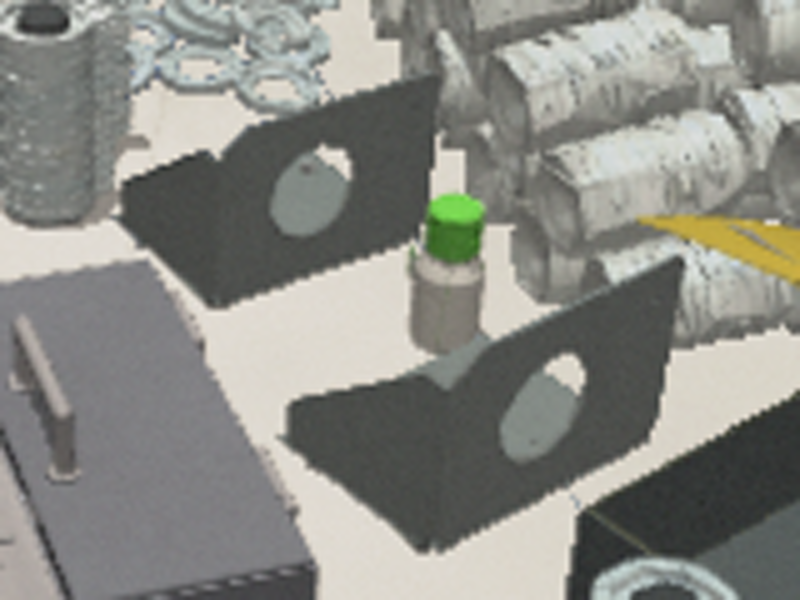

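View pics/brt.png

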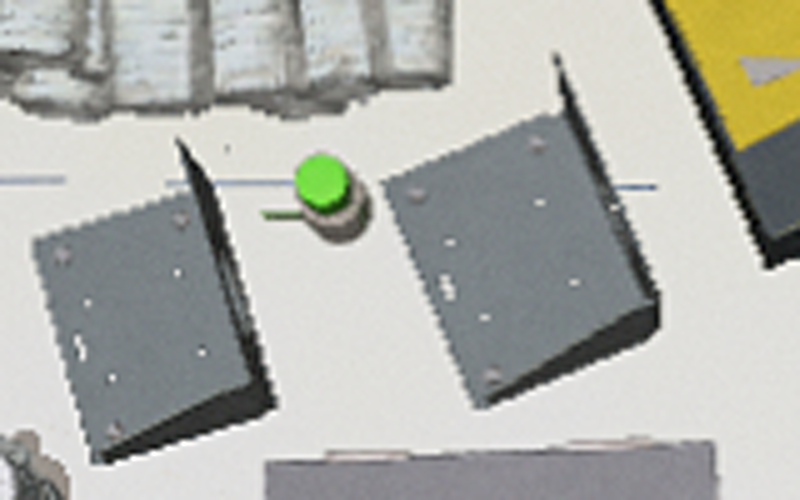

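Run:
```python
from ang import *
from workcell import state
c=load("w5.pkl"); crop(c,270,190,110,100,6,"pics/w5a.png")
t=load("top0.pkl");s=load("side0.pkl")
S=lambda x,y:(300+x/5,140+y/5);T=lambda x,y:(180+x/5,110+y/5)
print("far top corner R",tri([(s,S(683,258)),(t,T(557,57))]),"L",tri([(s,S(437,77)),(t,T(180,142))]))
print("near plate R base",onz(t,T(478,408),50),onz(t,T(655,330),50),onz(t,T(95,462),50),onz(t,T(272,405),50))
st=state(); print(delta(st,[540,27,160],93.8))
# handle from w5,w2: ends
w2=load("w2.pkl")
```

```text
far top corner R (array([869.94081762,  -9.58931808, 138.47880692]), [np.float64(1.1956867144203456), np.float64(1.1956867144204597)]) L (array([816.30466075, 214.72701823, 129.57504202]), [np.float64(0.12845467251885212), np.float64(0.12845467251884413)])
near plate R base [671.93960323  39.91555198  50.        ] [722.74836827 -68.67882521  50.        ] [634.50973839 276.42002695  50.        ] [671.80449429 167.63053523  50.        ]
(array([ 9.473, -6.09 ,  4.647]), array([-0.0051, -0.0019, -1.2929]))
```

View pics/w5a.png

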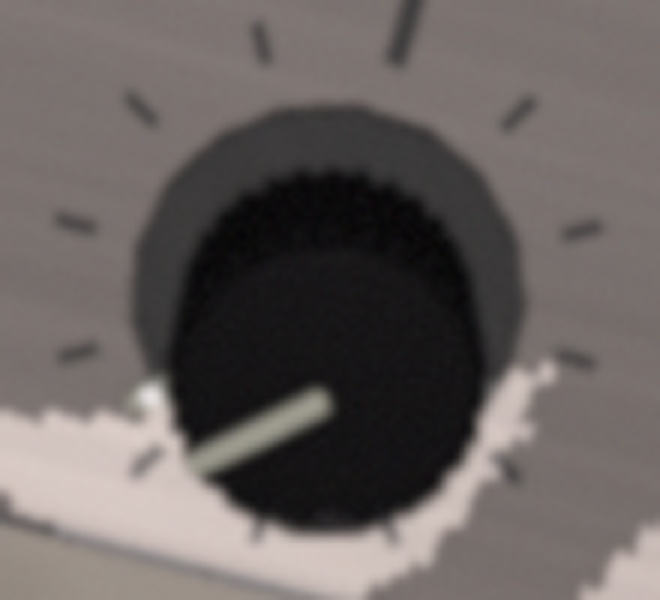

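Run:
```python
from ang import *
c=load("w5.pkl");A=lambda x,y:(270+x/6,190+y/6)
print(ang(c,A(320,400),A(197,465)))
# handle points: triangulate ends with w2/w3
w1,w2,w3=load("w1.pkl"),load("w2.pkl"),load("w3.pkl")
for n,im in (("w2",w2),("w3",w3),("w5",c)): pass
crop(w2,420,140,80,190,3,"pics/h2.png"); crop(c,120,50,200,80,4,"pics/h5.png"); crop(w1,240,110,150,60,5,"pics/h1.png")
```

```text
224.919653105973
```

View pics/h5.png

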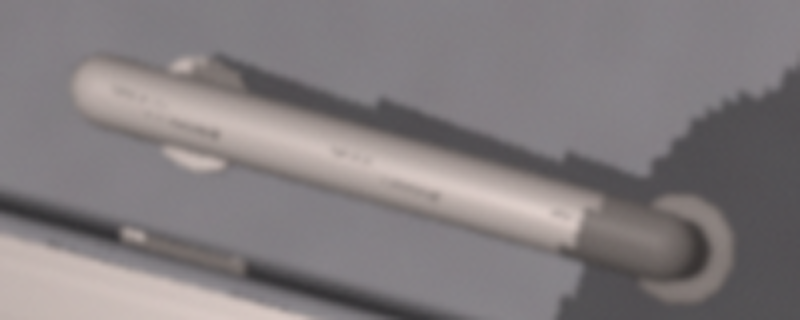

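View pics/h1.png

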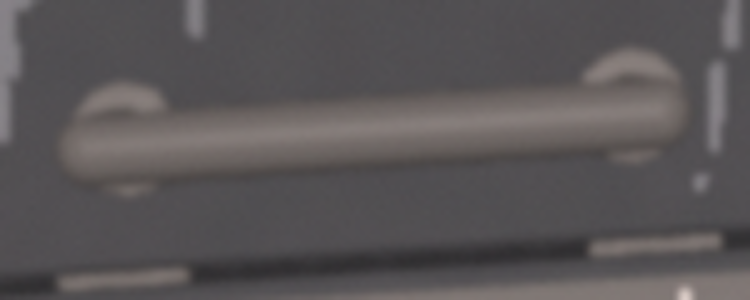

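Run:
```python
from h import *
from workcell import state
c=load("w5.pkl");w1=load("w1.pkl");w2=load("w2.pkl");w3=load("w3.pkl")
a=tri([(c,(138,72)),(w1,(251.4,140))]);b=tri([(c,(297,111.8)),(w1,(378,131.6))])
print(a,b,(a[0]+b[0])/2, np.degrees(np.arctan2(-(b[0]-a[0])[0]*-1,-(b[0]-a[0])[1])))
st=state(); m=(a[0]+b[0])/2; print(delta(st,[m[0],m[1],150],93.8), delta(st,[m[0],m[1],106],93.8))
```

```text
(array([539.12431389,  71.11733414,  99.2813037 ]), [np.float64(0.6108740061515007), np.float64(0.610874006151298)]) (array([546.0461546 , -19.19496533,  89.86100906]), [np.float64(0.8043660240285511), np.float64(0.8043660240287883)]) [542.58523425  25.96118441  94.57115638] 4.382774349546173
(array([ 9.683, -5.9  ,  5.646]), array([-0.0051, -0.0019, -1.2929])) (array([ 9.689, -5.879, 10.046]), array([-0.0051, -0.0019, -1.2929]))
```

Emit:
servo_tool --steps '[{"dx":4,"dy":-2.5,"dz":0,"ax":0,"ay":0,"az":-0.18},{"dx":8,"dy":-5,"dz":0,"ax":0,"ay":0,"az":-0.36},{"dx":9.6,"dy":-5.95,"dz":2,"ax":0,"ay":0,"az":-0.54},{"dx":9.6,"dy":-5.95,"dz":4,"ax":0,"ay":0,"az":-0.72},{"dx":9.6,"dy":-5.95,"dz":5,"ax":0,"ay":0,"az":-0.9},{"dx":9.6,"dy":-5.95,"dz":5.5,"ax":0,"ay":0,"az":-1.08},{"dx":9.6,"dy":-5.95,"dz":6,"ax":0,"ay":0,"az":-1.26},{"dx":9.6,"dy":-5.95,"dz":8,"ax":0,"ay":0,"az":-1.293},{"dx":9.6,"dy":-5.95,"dz":10.4,"ax":0,"ay":0,"az":-1.293},{"dx":9.6,"dy":-5.95,"dz":10.4,"ax":0,"ay":0,"az":-1.293}]'

```text
t: 19.65
eef_pos: [540.3, 26.3, 101.2]
eef_rot: [-179.6, -0.3, 93.7]
wrist_force: [-0.7, 0.2, 0.6]
gripper_width: 59.8
```

Emit:
servo_tool --steps '[{"dx":0,"dy":0,"dz":0,"ax":0,"ay":0,"az":0},{"dx":0,"dy":0,"dz":0,"ax":0,"ay":0,"az":0},{"dx":0,"dy":0,"dz":0,"ax":0,"ay":0,"az":0},{"dx":0,"dy":0,"dz":0,"ax":0,"ay":0,"az":0}]' --jaw 1 --newtons 15

```text
t: 20.15
eef_pos: [540.4, 26.3, 101.5]
eef_rot: [-179.7, -0.3, 93.7]
wrist_force: [1.2, -0.3, -0.0]
gripper_width: 24.6
```

Run:
```python
from h import *
from workcell import camera,state
c=camera("wrist"); pickle.dump(c,open("w6.pkl","wb")); cv2.imwrite("pics/w6.png",c["img"][:,:,::-1])
st=state(); print(st["q"].round(1),st["eef_pos"].round(1),st["eef_rot"].round(2),st["wrist_force"].round(1))
R,p=tool(st); 
y=np.radians(3.9); ex=np.array([np.cos(y),np.sin(y),0]); ez=np.array([0,0,1.])
phi0=np.arctan2(40,100); r=np.hypot(100,40)
B=lambda th: -r*np.cos(phi0+th)*ex + r*np.sin(phi0+th)*ez
for th in np.arange(0,1.75,0.1): print(round(th,2),((R.T@(B(th)-B(0)))/10).round(2))
```

```text
[-5.4 30.9 95.6  0.3 53.9 -9.3] [540.4  26.3 101.4] [-179.65   -0.26   93.69] [ 0.6 -0.3  1. ]
0.0 [0. 0. 0.]
0.1 [ 0.01  0.44 -0.98]
0.2 [ 0.01  0.98 -1.91]
0.3 [ 0.02  1.61 -2.79]
0.4 [ 0.02  2.33 -3.59]
0.5 [ 0.03  3.12 -4.32]
0.6 [ 0.04  3.98 -4.97]
0.7 [ 0.04  4.89 -5.53]
0.8 [ 0.05  5.87 -6.  ]
0.9 [ 0.05  6.88 -6.36]
1.0 [ 0.06  7.92 -6.62]
1.1 [ 0.06  8.99 -6.78]
1.2 [ 0.07 10.06 -6.83]
1.3 [ 0.07 11.14 -6.77]
1.4 [ 0.07 12.2  -6.61]
1.5 [ 0.08 13.24 -6.34]
1.6 [ 0.08 14.25 -5.97]
1.7 [ 0.08 15.22 -5.49]
```

View pics/w6.png

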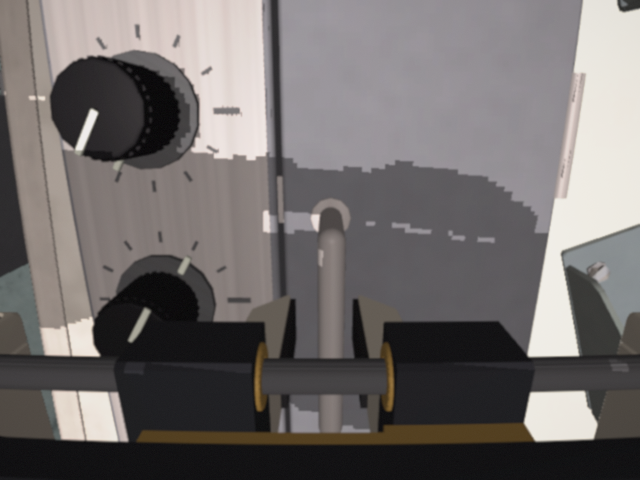

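Emit:
servo_tool --steps '[{"dx":0,"dy":0,"dz":0,"ax":0,"ay":0,"az":0},{"dx":0,"dy":0,"dz":0,"ax":0,"ay":0,"az":0},{"dx":0,"dy":0,"dz":0,"ax":0,"ay":0,"az":0}]' --newtons 20

```text
t: 20.58
eef_pos: [543.1, 26.4, 101.8]
eef_rot: [180.0, -0.2, 93.7]
wrist_force: [9.3, 0.9, -5.3]
gripper_width: 9.2
```

Emit:
servo_tool --steps '[{"dx":0,"dy":0.2,"dz":-0.4,"ax":0,"ay":0,"az":0},{"dx":0,"dy":0.44,"dz":-0.98,"ax":0,"ay":0,"az":0},{"dx":0,"dy":0.7,"dz":-1.45,"ax":0,"ay":0,"az":0},{"dx":0,"dy":0.98,"dz":-1.91,"ax":0,"ay":0,"az":0},{"dx":0,"dy":1.28,"dz":-2.35,"ax":0,"ay":0,"az":0}]'

```text
t: 21.2
eef_pos: [555.5, 27.2, 125.4]
eef_rot: [-179.9, -0.3, 93.7]
wrist_force: [-1.3, -0.6, -5.9]
gripper_width: 9.4
```

```bash
python3 s.py
```

```text
21.2 [555.5  27.2 125.4] yaw 93.68 dial 83.9 Tz [-0.076  0.288  0.029] e6 -0.019 F [-1.3 -0.6 -5.9]
```

Emit:
servo_tool --steps '[{"dx":0,"dy":0.69,"dz":-0.84,"ax":0,"ay":0,"az":0},{"dx":0,"dy":1.44,"dz":-1.61,"ax":0,"ay":0,"az":0},{"dx":0,"dy":2.27,"dz":-2.3,"ax":0,"ay":0,"az":0},{"dx":0,"dy":3.15,"dz":-2.9,"ax":0,"ay":0,"az":0},{"dx":0,"dy":4.1,"dz":-3.42,"ax":0,"ay":0,"az":0},{"dx":0,"dy":5.1,"dz":-3.84,"ax":0,"ay":0,"az":0},{"dx":0,"dy":6.12,"dz":-4.15,"ax":0,"ay":0,"az":0},{"dx":0,"dy":7.17,"dz":-4.36,"ax":0,"ay":0,"az":0},{"dx":0,"dy":8.24,"dz":-4.46,"ax":0,"ay":0,"az":0}]'

```text
t: 22.32
eef_pos: [638.5, 32.2, 172.3]
eef_rot: [180.0, -0.2, 93.7]
wrist_force: [-4.3, -0.3, 4.6]
gripper_width: 9.4
```

```bash
python3 s.py
```

```text
22.32 [638.5  32.2 172.3] yaw 93.69 dial 83.9 Tz [-0.158  0.974 -0.004] e6 -0.026 F [-4.3 -0.3  4.6]
```

Emit:
servo_tool --steps '[{"dx":0,"dy":1.08,"dz":0.05,"ax":0,"ay":0,"az":0},{"dx":0,"dy":2.15,"dz":0.2,"ax":0,"ay":0,"az":0},{"dx":0,"dy":3.2,"dz":0.4,"ax":0,"ay":0,"az":0},{"dx":0,"dy":4.23,"dz":0.75,"ax":0,"ay":0,"az":0},{"dx":0,"dy":5.2,"dz":1.15,"ax":0,"ay":0,"az":0},{"dx":0,"dy":5.2,"dz":1.15,"ax":0,"ay":0,"az":0}]'

```text
t: 23.08
eef_pos: [692.0, 35.6, 160.4]
eef_rot: [179.8, -0.2, 93.7]
wrist_force: [2.2, 0.4, 0.7]
gripper_width: 8.9
```

```bash
python3 s.py
python3 - <<'E'
from h import *
from workcell import camera
c=camera("side"); pickle.dump(c,open("s7.pkl","wb")); crop(c,230,100,200,180,4,"pics/s7.png")
E
```

```text
23.07 [692.   35.6 160.4] yaw 93.68 dial 83.9 Tz [-0.155 -0.343 -0.05 ] e6 0.02 F [2.2 0.4 0.7]
```

View pics/s7.png

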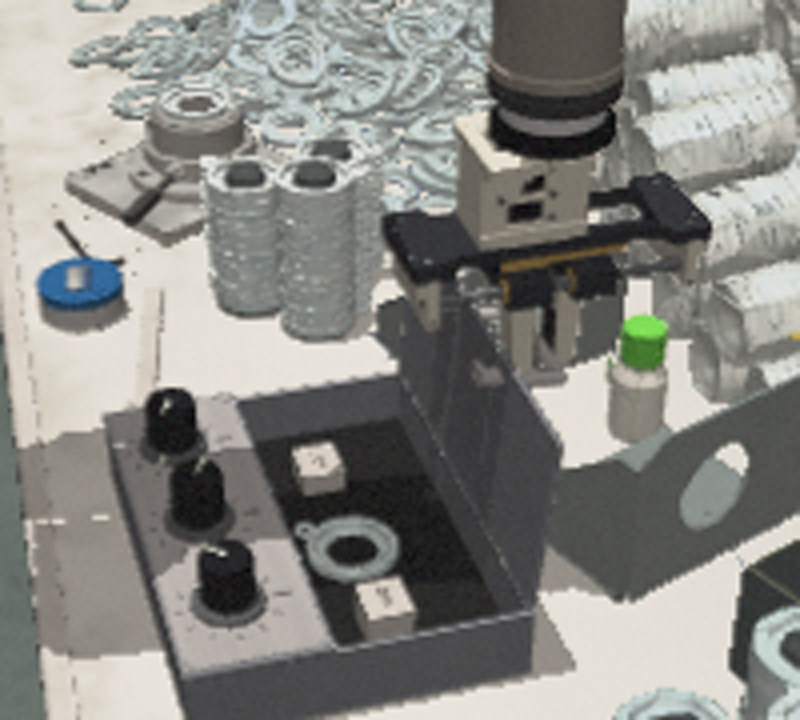

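Emit:
servo_tool --steps '[{"dx":0,"dy":0,"dz":0,"ax":0,"ay":0,"az":0},{"dx":0,"dy":0,"dz":0,"ax":0,"ay":0,"az":0},{"dx":0,"dy":0,"dz":-3,"ax":0,"ay":0,"az":0},{"dx":0,"dy":0,"dz":-7,"ax":0,"ay":0,"az":0},{"dx":0,"dy":0,"dz":-10,"ax":0,"ay":0,"az":0},{"dx":0,"dy":-4,"dz":-10,"ax":0,"ay":0,"az":-0.18},{"dx":0,"dy":-8,"dz":-10,"ax":0,"ay":0,"az":-0.36},{"dx":0.2,"dy":-12.5,"dz":-10,"ax":0,"ay":0,"az":-0.54},{"dx":0.2,"dy":-12.5,"dz":-10,"ax":0,"ay":0,"az":-0.72},{"dx":0.2,"dy":-12.5,"dz":-10,"ax":0,"ay":0,"az":-0.9}]' --jaw 0.78

```text
t: 24.38
eef_pos: [565.7, 29.3, 260.7]
eef_rot: [179.7, 0.0, 145.6]
wrist_force: [-0.7, -0.0, -0.0]
gripper_width: 20.3
```

Emit:
servo_tool --steps '[{"dx":0,"dy":0,"dz":0,"ax":0,"ay":0,"az":-0.18},{"dx":0,"dy":0,"dz":0,"ax":0,"ay":0,"az":-0.36},{"dx":0,"dy":0,"dz":0,"ax":0,"ay":0,"az":-0.54},{"dx":0,"dy":0,"dz":0,"ax":0,"ay":0,"az":-0.69},{"dx":0,"dy":0,"dz":0,"ax":0,"ay":0,"az":-0.69}]' --jaw 0.4

```text
t: 25.0
eef_pos: [565.4, 29.4, 260.8]
eef_rot: [179.8, 0.2, -175.0]
wrist_force: [0.8, -0.1, -0.4]
gripper_width: 54.8
```

```bash
python3 s.py
python3 - <<'E'
from h import *
from workcell import camera
c=camera("wrist"); pickle.dump(c,open("w8.pkl","wb")); cv2.imwrite("pics/w8.png",c["img"][:,:,::-1])
c=camera("side"); pickle.dump(c,open("s8.pkl","wb")); crop(c,250,130,160,160,4.5,"pics/s8.png")
c=camera("top"); pickle.dump(c,open("t8.pkl","wb")); crop(c,225,170,110,110,5,"pics/t8.png")
E
```

```text
25.0 [565.4  29.4 260.8] yaw -174.96 dial 352.6 Tz [-0.041  0.021 -0.013] e6 -0.866 F [ 0.8 -0.1 -0.4]
```

View pics/w8.png

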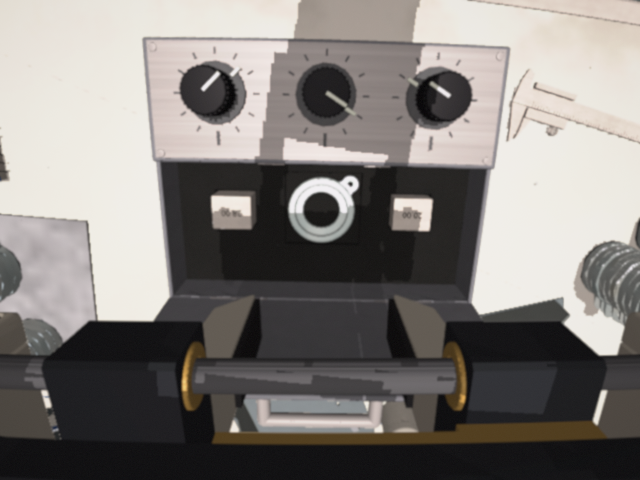

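View pics/s8.png

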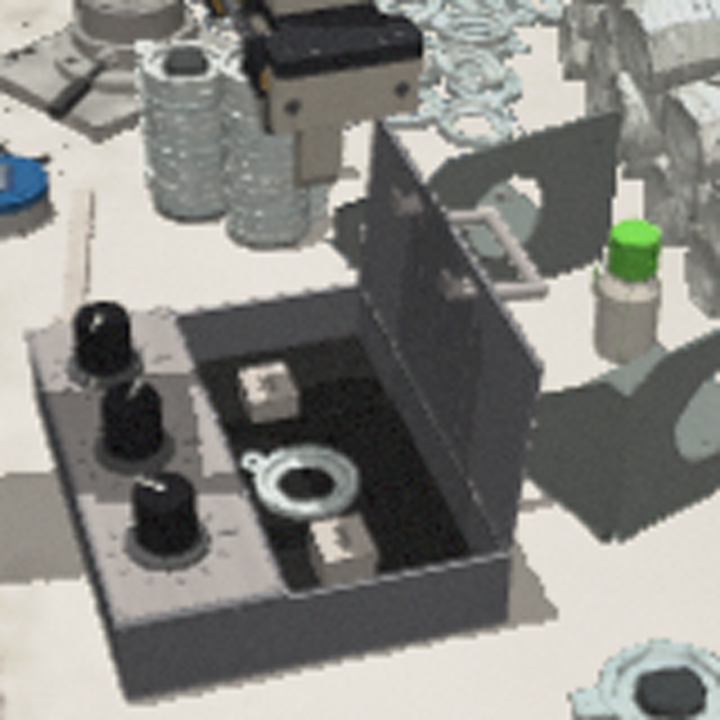

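View pics/t8.png

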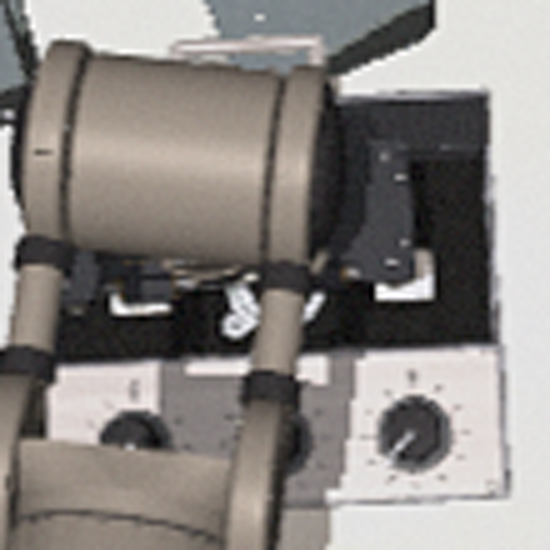

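Run:
```python
from h import *
c=load("w8.pkl")
a=c["img"][180:240,200:270,::-1];b=c["img"][180:240,380:450,::-1]
im=np.hstack([a,b]); im=cv2.rotate(im,cv2.ROTATE_180); cv2.imwrite("pics/w8a.png",cv2.resize(im,None,fx=5.5,fy=5.5,interpolation=cv2.INTER_CUBIC))
```

```text
(no output)
```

View pics/w8a.png

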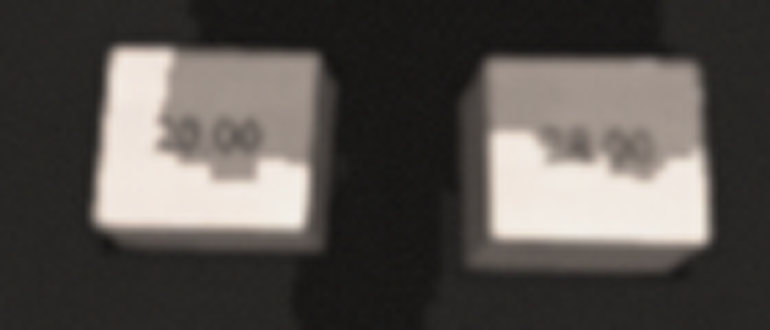

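Run:
```python
from h import *
from workcell import state
w=load("w8.pkl");s=load("s8.pkl")
print(tri([(w,(230.3,211.5)),(s,(325.6,249.8))]), onz(w,(230.3,211.5),39))
un=lambda x,y:(200+139-x/5.5,180+59-y/5.5)
cs=[onz(w,un(*p),39) for p in ((487,58),(703,62),(711,243),(490,240))]; print(np.round(cs,1))
d=cs[1]-cs[0]; print("yaw of y axis", np.degrees(np.arctan2(d[0],-d[1])))
st=state(); P=np.mean(cs,0)
print(delta(st,[P[0],P[1],110],-176.1),delta(st,[P[0],P[1],34],-176.1))
# lid angle: edge
```

```text
(array([570.0655383 , -54.44954986,  37.34487276]), [np.float64(0.36254036236476234), np.float64(0.36254036236494813)]) [570.02807672 -54.12037613  39.        ]
[[584.2 -35.5  39. ]
 [586.6 -71.2  39. ]
 [556.4 -72.7  39. ]
 [553.9 -37.1  39. ]]
yaw of y axis 3.8489579748829508
(array([ 0.307, -8.412, 15.047]), array([0.0039, 0.0036, 0.0187])) (array([ 0.334, -8.441, 22.647]), array([0.0039, 0.0036, 0.0187]))
```

Emit:
servo_tool --steps '[{"dx":0.3,"dy":-4,"dz":2,"ax":0,"ay":0,"az":0.019},{"dx":0.3,"dy":-8.42,"dz":6,"ax":0,"ay":0,"az":0.019},{"dx":0.3,"dy":-8.42,"dz":11,"ax":0,"ay":0,"az":0.019},{"dx":0.3,"dy":-8.43,"dz":16,"ax":0,"ay":0,"az":0.019},{"dx":0.3,"dy":-8.43,"dz":18.5,"ax":0.004,"ay":0.004,"az":0.019},{"dx":0.3,"dy":-8.43,"dz":18.5,"ax":0.004,"ay":0.004,"az":0.019}]' --jaw 0.4

```text
t: 25.9
eef_pos: [569.2, -53.9, 73.6]
eef_rot: [179.9, -0.3, -176.2]
wrist_force: [0.3, -0.4, 1.1]
gripper_width: 54.9
```

```bash
python3 s.py
python3 - <<'E'
from h import *
from workcell import camera,state
c=camera("wrist"); pickle.dump(c,open("w9.pkl","wb")); cv2.imwrite("pics/w9.png",c["img"][:,:,::-1])
st=state(); print(st["eef_rot"],delta(st,[570,-54.2,45],-176.1))
E
```

```text
25.9 [569.2 -53.9  73.6] yaw -176.2 dial 353.8 Tz [ 0.07  -0.004  0.006] e6 0.046 F [ 0.3 -0.4  1.1]
[ 1.79983532e+02 -8.38144577e-02 -1.76181150e+02] (array([ 0.034, -0.008,  3.028]), array([ 0.0003, -0.0015, -0.0014]))
```

View pics/w9.png

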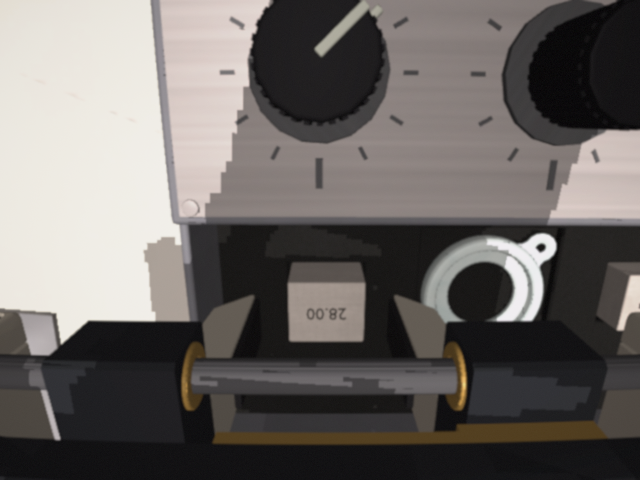

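Emit:
servo_tool --steps '[{"dx":0.03,"dy":0,"dz":1.5,"ax":0,"ay":0,"az":0},{"dx":0.03,"dy":0,"dz":2.9,"ax":0,"ay":0,"az":0},{"dx":0.03,"dy":0,"dz":2.95,"ax":0,"ay":0,"az":0},{"dx":0.03,"dy":0,"dz":2.95,"ax":0,"ay":0,"az":0}]'

```text
t: 26.45
eef_pos: [570.2, -54.1, 45.9]
eef_rot: [180.0, -0.1, -176.2]
wrist_force: [-0.5, 0.7, 0.6]
gripper_width: 54.9
```

Emit:
servo_tool --steps '[{"dx":0,"dy":0,"dz":0,"ax":0,"ay":0,"az":0},{"dx":0,"dy":0,"dz":0,"ax":0,"ay":0,"az":0},{"dx":0,"dy":0,"dz":0,"ax":0,"ay":0,"az":0},{"dx":0,"dy":0,"dz":0,"ax":0,"ay":0,"az":0}]' --jaw 1 --newtons 30

```text
t: 26.95
eef_pos: [570.3, -54.0, 46.2]
eef_rot: [180.0, -0.0, -176.2]
wrist_force: [-1.7, 1.1, 3.2]
gripper_width: 35.1
```

```bash
python3 s.py
```

```text
26.95 [570.3 -54.   46.2] yaw -176.18 dial 353.8 Tz [0.283 0.103 0.012] e6 -0.006 F [-1.7  1.1  3.2]
```

Emit:
servo_tool --steps '[{"dx":0,"dy":0,"dz":-2,"ax":0,"ay":0,"az":0},{"dx":0,"dy":0,"dz":-6,"ax":0,"ay":0,"az":0},{"dx":0,"dy":0,"dz":-10.5,"ax":0,"ay":0,"az":0},{"dx":1,"dy":-2,"dz":-12,"ax":0,"ay":0,"az":0},{"dx":3.5,"dy":-7,"dz":-12,"ax":0,"ay":0,"az":0},{"dx":6,"dy":-12.5,"dz":-12,"ax":0,"ay":0,"az":0},{"dx":8.5,"dy":-18,"dz":-12,"ax":0,"ay":0,"az":0},{"dx":11,"dy":-23.5,"dz":-12,"ax":0,"ay":0,"az":0},{"dx":13,"dy":-28,"dz":-12,"ax":0,"ay":0,"az":0},{"dx":14,"dy":-30.25,"dz":-12,"ax":0,"ay":0,"az":0}]'

```text
t: 28.2
eef_pos: [449.2, -367.6, 165.6]
eef_rot: [180.0, -0.1, -176.3]
wrist_force: [0.7, 0.7, -2.6]
gripper_width: 35.1
```

Emit:
servo_tool --steps '[{"dx":0,"dy":0,"dz":0,"ax":0,"ay":0,"az":0}]'

```text
t: 28.32
eef_pos: [448.0, -369.0, 164.8]
eef_rot: [179.9, -0.2, -176.5]
wrist_force: [0.1, -0.3, -2.6]
gripper_width: 35.0
```

```bash
python3 s.py
python3 - <<'E'
from h import *
from workcell import camera,state
c=camera("wrist"); cv2.imwrite("pics/w10.png",c["img"][:,:,::-1])
c=camera("side"); cv2.imwrite("pics/s10.png",c["img"][:,:,::-1])
st=state(); print(st["q"],st["eef_rot"],delta(st,[450,-365,46.5],-176.2))
E
```

```text
28.32 [ 448.  -369.   164.8] yaw -176.5 dial 354.1 Tz [0.063 0.049 0.007] e6 -0.191 F [ 0.1 -0.3 -2.6]
[-4.68272012e+01  2.98827809e+01  8.53463133e+01 -5.05071028e-02
  6.49697316e+01 -1.40432063e+02] [ 1.79875828e+02 -1.61876465e-01 -1.76373514e+02] (array([-0.167,  0.172, 11.835]), array([ 0.0022, -0.0028, -0.003 ]))
```

View pics/w10.png

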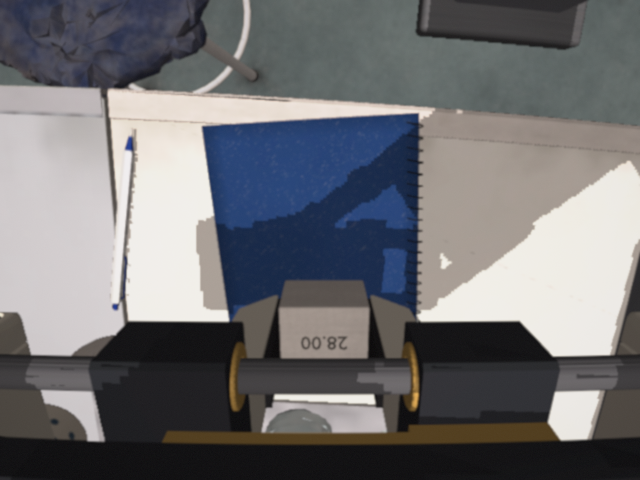

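View pics/s10.png

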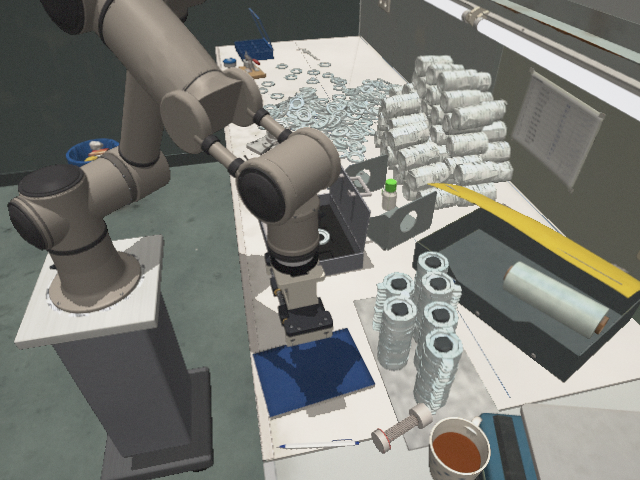

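Emit:
servo_tool --steps '[{"dx":0,"dy":0.1,"dz":4,"ax":0,"ay":0,"az":0},{"dx":0,"dy":0.1,"dz":8,"ax":0,"ay":0,"az":0},{"dx":0,"dy":0.1,"dz":10.5,"ax":0.002,"ay":-0.003,"az":0},{"dx":0,"dy":0.1,"dz":11.2,"ax":0.002,"ay":-0.003,"az":0},{"dx":0,"dy":0.1,"dz":11.4,"ax":0.002,"ay":-0.003,"az":0},{"dx":0,"dy":0.1,"dz":11.6,"ax":0.002,"ay":-0.003,"az":0}]'

```text
t: 29.18
eef_pos: [449.2, -366.1, 50.0]
eef_rot: [-179.9, 0.1, -176.3]
wrist_force: [0.1, -0.8, -3.0]
gripper_width: 34.6
```

```bash
python3 s.py
```

```text
29.18 [ 449.2 -366.1   50. ] yaw -176.34 dial 353.9 Tz [ 0.046 -0.021  0.021] e6 0.003 F [ 0.1 -0.8 -3. ]
```

Emit:
servo_tool --steps '[{"dx":0,"dy":0,"dz":0.12,"ax":0,"ay":0,"az":0},{"dx":0,"dy":0,"dz":0.25,"ax":0,"ay":0,"az":0},{"dx":0,"dy":0,"dz":0.35,"ax":0,"ay":0,"az":0},{"dx":0,"dy":0,"dz":0.35,"ax":0,"ay":0,"az":0}]'

```text
t: 29.68
eef_pos: [449.1, -366.1, 46.5]
eef_rot: [-179.9, 0.1, -176.4]
wrist_force: [0.0, 0.3, -3.0]
gripper_width: 34.9
```

```bash
python3 s.py
```

```text
29.68 [ 449.1 -366.1   46.5] yaw -176.35 dial 354.0 Tz [ 0.038  0.006 -0.059] e6 -0.0 F [ 0.   0.3 -3. ]
```

Emit:
servo_tool --steps '[{"dx":0,"dy":0,"dz":0.06,"ax":0,"ay":0,"az":0},{"dx":0,"dy":0,"dz":0.12,"ax":0,"ay":0,"az":0},{"dx":0,"dy":0,"dz":0.12,"ax":0,"ay":0,"az":0}]'

```text
t: 30.05
eef_pos: [449.2, -366.2, 46.0]
eef_rot: [-179.9, 0.1, -176.3]
wrist_force: [-2.1, 1.8, 4.3]
gripper_width: 34.7
```

```bash
python3 s.py
```

```text
30.05 [ 449.2 -366.2   46. ] yaw -176.35 dial 353.9 Tz [0.435 0.353 0.002] e6 0.004 F [-2.1  1.8  4.3]
```

Contact with the cover (force changed from −3 to +4 N). Releasing and retreating upward.

Emit:
servo_tool --steps '[{"dx":0,"dy":0,"dz":0,"ax":0,"ay":0,"az":0},{"dx":0,"dy":0,"dz":0,"ax":0,"ay":0,"az":0},{"dx":0,"dy":0,"dz":0,"ax":0,"ay":0,"az":0},{"dx":0,"dy":0,"dz":-2,"ax":0,"ay":0,"az":0},{"dx":0,"dy":0,"dz":-5,"ax":0,"ay":0,"az":0},{"dx":0,"dy":0,"dz":-10,"ax":0,"ay":0,"az":0},{"dx":2,"dy":0,"dz":-15,"ax":0,"ay":0,"az":0},{"dx":4,"dy":0,"dz":-15,"ax":0,"ay":0,"az":0},{"dx":4,"dy":0,"dz":-15,"ax":0,"ay":0,"az":0}]' --jaw 0.35

```text
t: 31.18
eef_pos: [408.2, -368.6, 196.5]
eef_rot: [-179.9, 0.1, -176.4]
wrist_force: [-0.2, 0.3, -1.2]
gripper_width: 59.7
```

```bash
python3 s.py
python3 - <<'E'
from h import *
from workcell import camera,state
c=camera("wrist"); pickle.dump(c,open("w11.pkl","wb")); cv2.imwrite("pics/w11.png",c["img"][:,:,::-1])
c=camera("side"); pickle.dump(c,open("s11.pkl","wb")); cv2.imwrite("pics/s11.png",c["img"][:,:,::-1])
c=camera("top"); pickle.dump(c,open("t11.pkl","wb")); crop(c,150,150,320,150,2.5,"pics/t11.png")
E
```

```text
31.18 [ 408.2 -368.6  196.5] yaw -176.42 dial 354.0 Tz [-0.002 -0.011 -0.031] e6 -0.159 F [-0.2  0.3 -1.2]
```

View pics/w11.png

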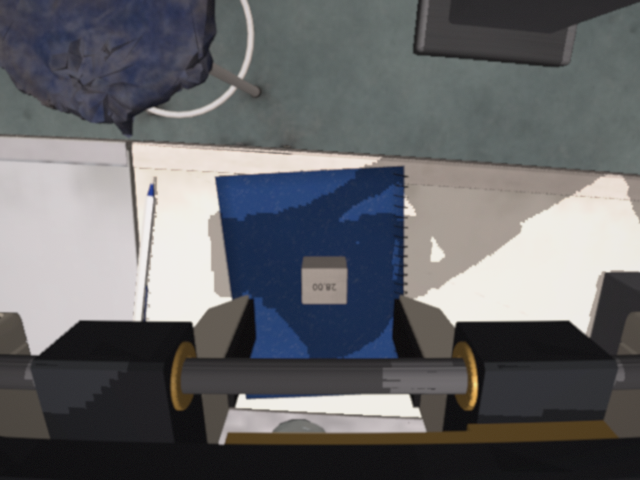

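View pics/s11.png

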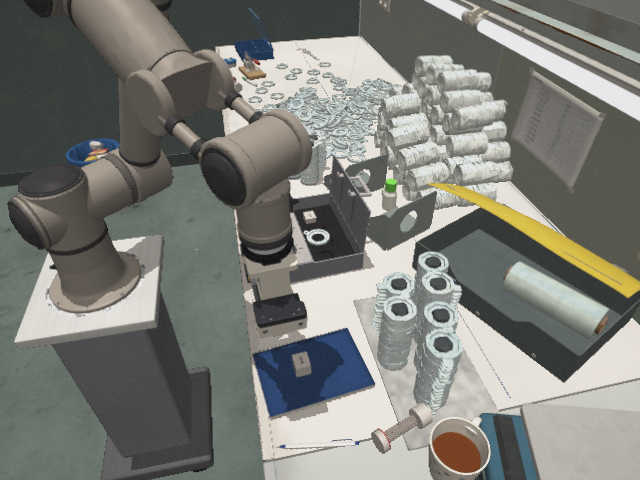

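View pics/t11.png

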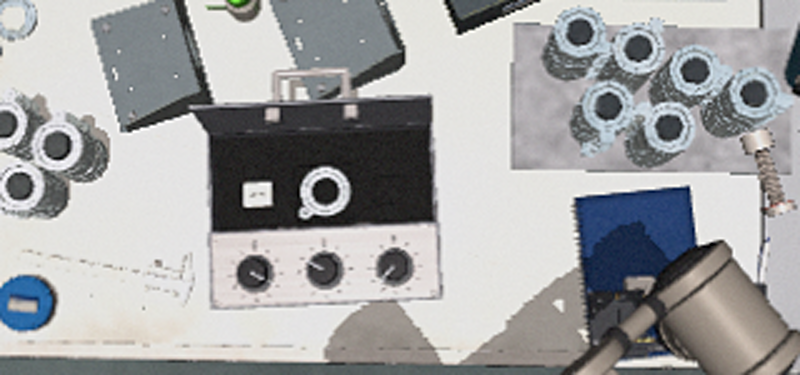

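Run:
```python
from h import *
t=load("t11.pkl");s=load("s11.pkl"); crop(s,290,150,100,140,5.5,"pics/s11c.png")
w=load("w11.pkl"); print("block",onz(w,(325,282),39), [onz(w,p,11).round(0) for p in ((217,176),(404,167))])
```

```text
block [ 446.36647021 -366.27059964   39.        ] [array([ 374., -456.,   11.]), array([ 358., -310.,   11.])]
```

View pics/s11c.png

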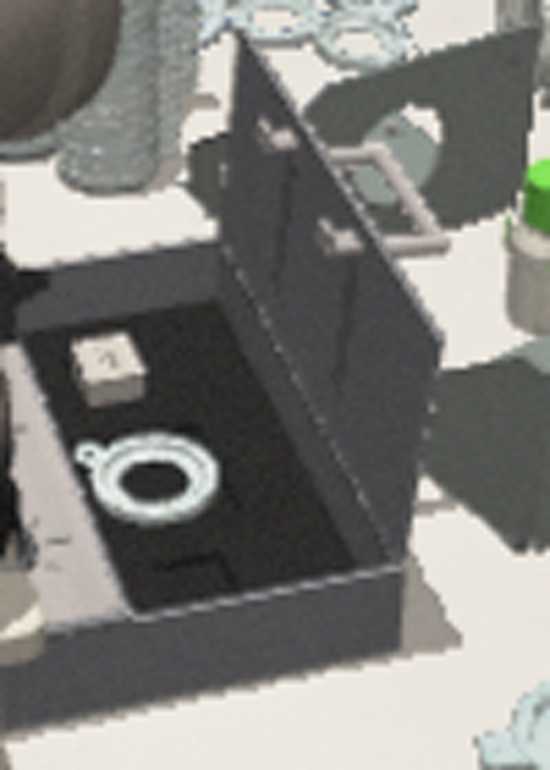

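Run:
```python
from h import *
t=load("t11.pkl");s=load("s11.pkl")
S=lambda x,y:(290+x/5.5,150+y/5.5);T=lambda x,y:(150+x/2.5,150+y/2.5)
a=tri([(s,S(440,340)),(t,T(432,97))]);b=tri([(s,S(238,35)),(t,T(193,108))]);print(a,b)
y=np.radians(3.9)
for X in (a[0],b[0]):
    d=X-np.array([537.8,27.2,0]); xc=np.cos(y)*d[0]+np.sin(y)*d[1]; print("case x",xc,"z",X[2],"angle rad ~",np.arctan2(X[2]-57.5,102-xc))
```

```text
(array([ 661.42314015, -105.61747465,  176.11509387]), [np.float64(0.24400326066187222), np.float64(0.2440032606619331)]) (array([643.06861451, 167.81854163, 173.56815159]), [np.float64(1.375556444052504), np.float64(1.3755564440524846)])
case x 114.30324428855923 z 176.11509387394864 angle rad ~ 1.674150834840798
case x 114.58905273194074 z 173.56815159291486 angle rad ~ 1.6788365744877733
```

Run:
```python
from workcell import close_job,state
print(close_job(), state()["t"])
```

```text
the job is handed in; nothing more can be done
the job is handed in; nothing more can be done
```

The tall setting block is standing on the blue notebook, the lid is open, and I handed the job in at about 31 s of the 72 s allowed. The hand-in gave no verdict.

- **Dials:** I set the left dial to about 119° (4 o'clock) and the middle to about 300° (10 o'clock). I turned the right dial in 2–3° steps. The wrist torque began to pull on at about 217–219° and rose again at about 227°, so I let go there, and it centred itself at about 225° (7:30).
- **Lid:** It came up with only about 6 N. Measured from two camera views afterwards, it stands at about 1.67 rad (over 1.4 needed).
- **Block:** The one engraved "28.00", in the right nest, was gripped at 35 mm width. I set it down until it touched the cover, let go and backed off.

In the last pictures the block stands upright on the notebook, about 25 mm along and 5 mm across from its middle. The low block ("20.00") and the ring are still in the tray, the caliper and pen look unmoved, and the gripper is about 130 mm above the block, touching nothing.

The cameras differed from each other by 1–3 mm on the dial and handle positions, and the handle bar's height measured about 3 mm below the given figure. This made no difference to the grasps. I saw no failed checks.

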